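Load two kiln bats for the biscuit firing

TASK

Load the two kiln bats for firing. On the square bat stack the long tile (flat, face up, its sides parallel to the bat's), then the spacer ring on it, then the small square tile face up on the ring; on the round bat put the saucer, with the cup standing upright in it. Centre each piece on what is under it, set the pieces down gently and never drop them, because they chip, and leave the three loose paint jars where they stand.

Things in the scene. Friction and masses are not known exactly. Their poses are not given: they have to be found in the camera images.
- square_bat_top (a point): square kiln bat: fixed tan slab 130 x 130 x 15 mm lying on the table; the point is the centre of its top face, 15 mm above the table; x and y axes along its sides, z up
- round_bat_top (a point): round kiln bat: fixed tan disc, diameter 130 mm, 15 mm thick, lying on the table; the point is the centre of its top face, 15 mm above the table; z up
- long_tile_center (a point): long tile: loose unglazed cream tile 58 (its x) x 110 (its y) x 12 mm (z) with blue border pattern on its face (+z); lies flat on the table, face up; the point is its centre, 6 mm above its underside. About 0.15 kg
- spacer_mid (a point): spacer ring: loose cream ceramic ring open right through, outer diameter 52, hole 34, height 22 mm; lies flat on the table, axis z up; the point is on its axis half-way up, 11 mm above its underside. About 0.06 kg
- small_tile_center (a point): small tile: loose unglazed cream square tile 56 x 56 (x and y) x 10 mm (z) with a blue diamond on its face (+z); lies flat on the table, face up; the point is its centre, 5 mm above its underside. About 0.07 kg
- saucer_center (a point): saucer: loose small cream straight-sided dish, outer diameter 64, height 13 mm, wall 3 mm, inner floor 8 mm above its underside (inner diameter 58); stands on the table, z up; the point is on its axis half-way up, 6.5 mm above its underside. About 0.08 kg
- cup_center (a point): cup: loose cream open cup without handle, outer diameter 48 (42 at the foot), height 42 mm, wall 3.5 mm; stands upright on the table, z up; the point is on its axis half-way up, 21 mm above its underside; it stands inside the saucer on its inner floor. About 0.08 kg
- jar_a_center (a point): bystander: glass paint jar with blue cap, diameter 36, height 58 mm, standing loose on the table between the two bats, toward the far side; the point is on its axis half-way up; to be left where it stands
- jar_b_center (a point): bystander: glass paint jar with blue cap, diameter 36, height 58 mm, standing loose on the table left of the bats (+y); the point is on its axis half-way up; to be left where it stands
- jar_c_center (a point): bystander: glass paint jar with blue cap, diameter 36, height 58 mm, standing loose on the table right of the bats (-y); the point is on its axis half-way up; to be left where it stands

How it is judged:
By the outcome, as a careful person would: the job done as asked, in the order asked, and still so for the second after the job is handed in, with the robot touching nothing.
It also fails if it takes over 120 s, if anything falls off the work surface, if the arm or the gripper's body presses on something with over 40 N, if the wrist force passes 120 N, or if a joint passes its speed limit or range.

ROBOT

A 7-joint arm with a two-finger parallel gripper is mounted at the origin on the work surface. World frame = base frame: x ahead of the robot, y to its left, z up, the work surface at z = 0. Lengths are in mm, angles in rad, forces in N, time in s.
With the tool pointing down it reaches from about 425 to 875 mm from the base axis. Payload 4.7 kg.
Tool frame: the origin (TCP) lies on the centre line of the jaws, within the pads' length; the fingertips stand 17 mm ahead of it and the grasp point (between the pads) lies 2 mm behind it; z points along the fingers, y is the direction in which the jaws open and shut (so a half turn about z gives the same grasp; the last joint's range is limited). The gripper opens to 85 mm and grips with 20 to 120 N. Pads are 22 mm wide; open, the fingers measure 114 mm over their backs; the gripper's body (76 mm by 85 mm) begins 54 mm behind the grasp point. The pads swing forward as they close: fully open they stand 13 mm farther back than shut.
Start: joints at [1.258, 0.321, -0.07, 1.45, 0.023, 1.371, -0.057], TCP at [208.64, -615.624, 248.349] pointing down, gripper open.
Joint ranges: [-2.86, 2.86], [-0.3, 2.09], [-1.38, 1.24], [0.06, 2.45], [-1.56, 4.7], [0.09, 2.05], [-2.69, 2.69]. Speed limits (rad/s): [2.57, 2.57, 3.14, 3.14, 3.14, 3.14, 3.14].

INTERFACE

Orientations are given as [roll, pitch, yaw] about the fixed x, y, z axes, in that order (R = Rz(yaw) Ry(pitch) Rx(roll)).
In Python, from station import manip, viewer gives the robot as it stands.
- The arm moves only by the shell command python3 -m creep 'ROWS'. ROWS is JSON, a list of rows, each an object with "hand": the gripper's target within -1 to 1 (shut at 1, half-way at 0, fully open at -1); "slide": the shift along the tool's x, y, z in cm, a list of three; "twist": the turn about the tool's z in rad. In form: [{"hand": hand, "slide": [x, y, z], "twist": twist}, ...]. A call has 1 to 20 rows; each row is the pose to reach, as a shift and turn from the pose commanded when the call began, along the tool's axes at that moment; what a row does not reach only later rows make up. A row lasts 1/8 s, in which the tool goes at most 62.5 mm and 10.7 degrees, less where a joint would pass 70% of its speed; a pose out of reach is approached as far as the arm can. A call with a gripper value outside its range is refused whole. The fingers move at their own pace and stop on an object; the grip force is fixed at half the most. Time passes only in rows, so rows that repeat a pose let the fingers close. It gives the time, the measured TCP pose, the force and the opening at its end, in the units of the state.
- manip.get_obs(): the state, without advancing time (a new reading comes with each control period).
- viewer.snapshot(name): name is "side" or "top" or "wrist"; returns a dict with "frame" (420x560x3 uint8, red, green, blue), "mtx" (3x3 intrinsics, pixels), "k1" (the pictures are not rectified: a ray, as slopes to the right and down, at radius r is drawn at 1 + k1 r^2 times it, then the intrinsics apply), "cam_to_world" (4x4, takes a point from camera to world coordinates). Camera axes: x right, y down, z forward; pixel columns grow to the right and rows downward; lengths in mm; the calibration is good to about 2 mm. A picture is of the moment at which its call begins. There is no depth.
- manip.close_job(): hands the job in, once; it reports no verdict.
The state is a dict: "clock": time; "joints": joint angles; "qd": joint speeds; "tau": joint torques, N m; "eef_pos": TCP position; "ee_rot": TCP orientation; "force": force on the tool from outside, world axes, zero at the start; "moment": the same for the moment, N m; "grip_width": finger opening in mm.
Only numpy, scipy, OpenCV 4.12 (cv2) and the standard library are available. Lean on these libraries where they do the work, as an engineer would, in place of code of your own. Each camera call takes 0.05 s, during which the arm holds its last target.

## Working session

There is one attempt and no reset: what is moved stays moved. The work goes in short steps, Python scripts to look and compute and a shell command to move; the robot and the scene stay as the last step left them, time stands still between calls to the robot, and variables do not carry over. Pictures are saved under pics/ and viewed, and the job is handed in when it is done.

```bash
ls; mkdir -p pics; cat > h.py <<'E'
import numpy as np, cv2
from station import manip, viewer
def snap(name,fn=None):
    s=viewer.snapshot(name)
    if fn: cv2.imwrite('pics/'+fn+'.png',cv2.cvtColor(np.asarray(s['frame']),cv2.COLOR_RGB2BGR))
    return s
E
python3 - <<'E'
from h import *
o=manip.get_obs();print({k:np.round(v,3).tolist() for k,v in o.items()})
for n in ['side','top','wrist']:
    s=snap(n,n+'0');print(n,np.round(s['mtx'],1).tolist(),s['k1'],np.round(s['cam_to_world'],3).tolist())
E
```

```text
pics
{'clock': 0.0, 'joints': [1.258, 0.322, -0.07, 1.452, 0.023, 1.371, -0.057], 'qd': [-0.0, 0.001, -0.0, 0.002, -0.0, -0.0, -0.001], 'tau': [-0.001, -49.358, -0.383, -31.433, 0.013, 0.011, -0.0], 'eef_pos': [208.442, -615.142, 247.213], 'ee_rot': [-3.14, 0.0, 0.327], 'force': [0.084, -0.232, 0.447], 'moment': [-0.011, -0.02, 0.002], 'grip_width': 85.366}
side [[397.5, 0.0, 288.5], [0.0, 397.5, 214.1], [0.0, 0.0, 1.0]] -0.006506654075307683 [[-0.938, -0.256, 0.232, 323.014], [-0.345, 0.668, -0.66, 598.619], [0.014, -0.699, -0.715, 714.637], [0.0, 0.0, 0.0, 1.0]]
top [[481.4, 0.0, 288.1], [0.0, 481.4, 210.7], [0.0, 0.0, 1.0]] -0.15120952116035413 [[-0.016, -0.992, 0.126, 385.758], [-1.0, 0.016, -0.002, 7.364], [-0.0, -0.126, -0.992, 1327.523], [0.0, 0.0, 0.0, 1.0]]
wrist [[290.1, 0.0, 279.5], [0.0, 290.1, 206.7], [0.0, 0.0, 1.0]] -0.06243937097245785 [[0.32, -0.914, -0.249, 271.886], [-0.948, -0.309, -0.082, -593.873], [-0.002, 0.262, -0.965, 372.217], [0.0, 0.0, 0.0, 1.0]]
```

View pics/side0.png

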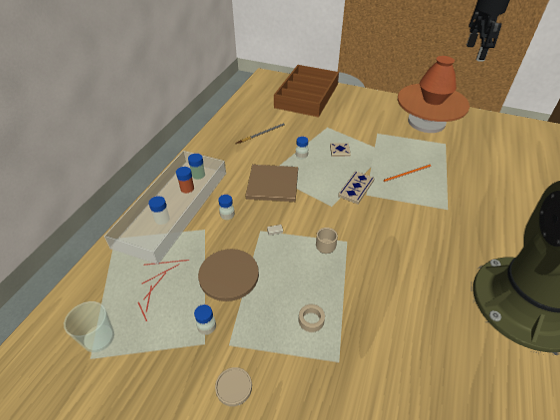

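View pics/top0.png

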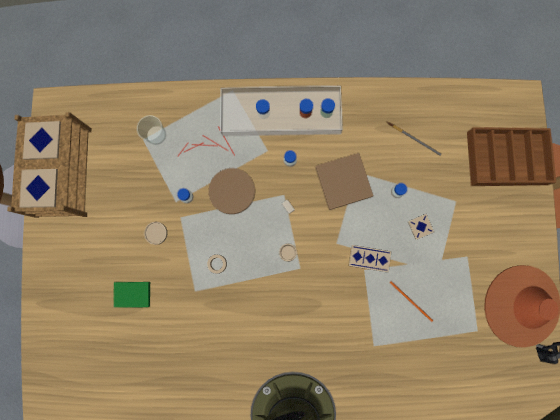

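View pics/wrist0.png

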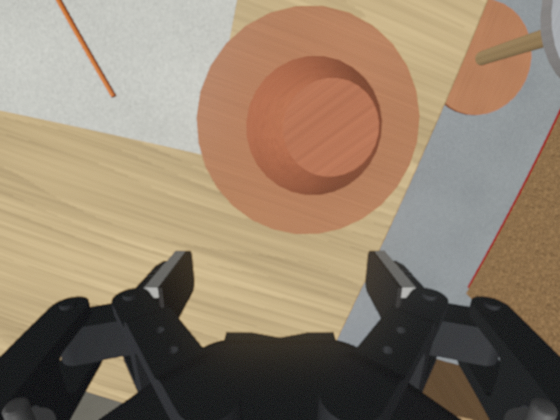

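The side view shows all the pieces. In the top view, the square bat is near (344,181), the round bat (232,191), the long tile (370,259), the ring (218,264), the small tile (421,227), the saucer (156,233) and the cup (288,253). Next I'll get coarse positions from the top and side views.

```bash
cat >> h.py <<'E'
def ray(s,px):
    px=np.asarray(px,float).reshape(-1,1,2)
    n=cv2.undistortPoints(px,np.asarray(s['mtx'],float),np.array([s['k1'],0,0,0.]))[:,0]
    T=np.asarray(s['cam_to_world']);d=np.c_[n,np.ones(len(n))]@T[:3,:3].T
    return T[:3,3],d
def onplane(s,px,z):
    o,d=ray(s,px);return o+d*((z-o[2])/d[:,2])[:,None]
def proj(s,P):
    T=np.linalg.inv(np.asarray(s['cam_to_world']));P=np.asarray(P,float).reshape(-1,3)
    r=cv2.projectPoints(P,cv2.Rodrigues(T[:3,:3])[0],T[:3,3],np.asarray(s['mtx'],float),np.array([s['k1'],0,0,0.]))[0]
    return r[:,0]
E
python3 - <<'E'
from h import *
s=snap('top');f=s['frame']
P=dict(long=(370,259,12),ring=(218,264,22),small=(421,227,10),saucer=(156,233,13),cup=(288,253,42),sq=(344,181,15),rd=(232,191,15),ja=(290,157,58),jb=(184,195,58),jc=(400,189,58))
for k,(u,v,z) in P.items(): 
    p=onplane(s,[(u,v)],z)[0]; print(k,np.round(p,0), np.round(proj(snap('side'),p)[0]) if k in('long','sq') else '')
c=f[140:290,130:450];cv2.imwrite('pics/top_c.png',cv2.cvtColor(cv2.resize(c,None,fx=2.5,fy=2.5,interpolation=cv2.INTER_CUBIC),cv2.COLOR_RGB2BGR))
E
```

```text
long [ 416. -217.   12.] [358. 185.]
ring [409. 197.  22.] 
small [ 501. -364.   10.] 
saucer [496. 372.  13.] 
cup [435.   7.  42.] 
sq [ 633. -152.   15.] [273. 180.]
rd [610. 159.  15.] 
ja [693.  -2.  58.] 
jb [594. 284.  58.] 
jc [ 601. -298.   58.]
```

View pics/top_c.png

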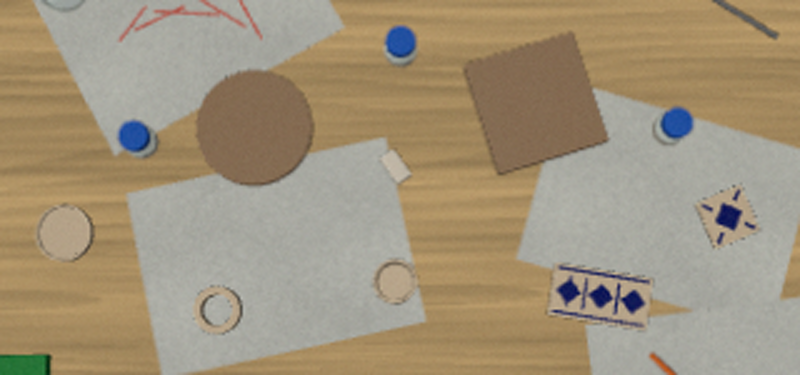

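```bash
python3 -m creep '[{"hand":-1,"slide":[0,0,-6],"twist":0},{"hand":-1,"slide":[0,0,-11],"twist":0},{"hand":-1,"slide":[4,-4,-11],"twist":-0.1},{"hand":-1,"slide":[30,-25.5,-11],"twist":-1.13},{"hand":-1,"slide":[30,-25.5,-11],"twist":-1.13},{"hand":-1,"slide":[30,-25.5,-11],"twist":-1.13},{"hand":-1,"slide":[30,-25.5,-11],"twist":-1.13},{"hand":-1,"slide":[30,-25.5,-11],"twist":-1.13},{"hand":-1,"slide":[30,-25.5,-5],"twist":-1.13},{"hand":-1,"slide":[30,-25.5,2],"twist":-1.13},{"hand":-1,"slide":[30,-25.5,7],"twist":-1.13},{"hand":-1,"slide":[30,-25.5,7],"twist":-1.13},{"hand":-1,"slide":[30,-25.5,7],"twist":-1.13}]'
python3 - <<'E'
from h import *
o=manip.get_obs();print({k:np.round(v,3).tolist() for k,v in o.items()})
s=snap('wrist','w1')
E
```

```text
clock: 1.92
eef_pos: [412.1, -278.7, 180.7]
ee_rot: [3.139, 0.002, 1.457]
force: [-0.8, -0.5, -0.1]
grip_width: 85.5
{'clock': 1.925, 'joints': [0.947, 0.061, -0.418, 1.9, 0.027, 1.183, 0.406], 'qd': [0.003, -0.018, -0.0, -0.028, -0.001, -0.007, -0.002], 'tau': [0.001, -29.355, -0.633, -27.942, 0.016, 0.091, -0.0], 'eef_pos': [412.145, -278.658, 180.703], 'ee_rot': [3.139, 0.002, 1.457], 'force': [-0.757, -0.504, -0.121], 'moment': [-0.024, -0.023, 0.01], 'grip_width': 85.459}
```

View pics/w1.png

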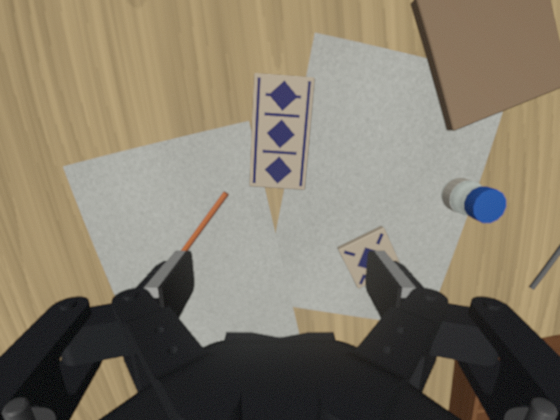

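The wrist view shows the long tile at (281,131), the small tile at (367,258) partly behind a finger, and the corner of the square bat at top right. I'll measure the tiles from their blue marks, and the bats from their brown masks in the top view.

```bash
cat >> h.py <<'E'
def bluemask(s):
    h=cv2.cvtColor(np.asarray(s['frame']),cv2.COLOR_RGB2HSV)
    return ((h[...,0]>108)&(h[...,0]<140)&(h[...,1]>90)&(h[...,2]<150)).astype(np.uint8)
def batmask(s):
    h=cv2.cvtColor(np.asarray(s['frame']),cv2.COLOR_RGB2HSV)
    return ((h[...,0]>4)&(h[...,0]<16)&(h[...,1]>60)&(h[...,1]<140)&(h[...,2]>70)&(h[...,2]<150)).astype(np.uint8)
def pick(m,px,r,erode=0):
    q=np.zeros_like(m);cv2.circle(q,tuple(int(i) for i in px),r,1,-1);return m&q
def rect(s,m,z,quant=None):
    v,u=np.nonzero(m);p=onplane(s,np.c_[u,v],z)[:,:2]
    r=cv2.minAreaRect(p.astype(np.float32));return r,p.mean(0)
E
python3 - <<'E'
from h import *
w=snap('wrist');t=snap('top');sd=snap('side')
for n,s,px,R in (('wrist',w,(281,131),75),('top',t,(370,259),24),('side',sd,(357,185),24)):
    m=pick(bluemask(s),px,R);print(n,m.sum(),rect(s,m,12))
for n,s,px,R in (('top',t,(421,227),16),('side',sd,(340,149),14)):
    m=pick(bluemask(s),px,R);print('small',n,m.sum(),rect(s,m,10))
for nm,px in (('sq',(344,181)),('rd',(232,191))):
    h=cv2.cvtColor(t['frame'],cv2.COLOR_RGB2HSV);print(nm,h[px[1],px[0]],cv2.cvtColor(w['frame'],cv2.COLOR_RGB2HSV)[50,480])
    m=pick(batmask(t),px,45);m=cv2.morphologyEx(m,cv2.MORPH_OPEN,np.ones((3,3),np.uint8));print(m.sum(),rect(t,m,15))
E
```

```text
wrist 928 (((421.5881652832031, -217.83297729492188), (94.7076644897461, 25.957202911376953), 81.20611572265625), array([ 421.28378224, -215.24480796]))
top 174 (((419.2467041015625, -216.1498565673828), (91.9822998046875, 48.799537658691406), 80.6998062133789), array([ 420.19389912, -216.9604006 ]))
side 114 (((419.4245910644531, -216.18470764160156), (92.0076904296875, 49.81050109863281), 79.58121490478516), array([ 419.75256257, -213.40520994]))
small top 45 (((502.7554931640625, -365.3731689453125), (38.32742691040039, 34.70042419433594), 24.551660537719727), array([ 507.63478325, -365.73524571]))
small side 31 (((504.66229248046875, -364.96807861328125), (56.4979248046875, 18.908884048461914), 65.79075622558594), array([ 503.8594474 , -365.60045975]))
sq [ 14  98 140] [ 16  83 136]
1007 (((633.1341552734375, -150.6663818359375), (127.9527587890625, 124.94547271728516), 16.156654357910156), array([ 631.73127562, -152.00095605]))
rd [ 15 100 140] [ 16  83 136]
698 (((611.1231079101562, 163.59417724609375), (124.63529205322266, 112.59999084472656), 31.895723342895508), array([614.37991502, 160.51368205]))
```

```bash
cat >> h.py <<'E'
def bluemask(s,th=12):
    f=np.asarray(s['frame']).astype(int);return ((f[...,2]-f[...,0]>th)&(f.max(2)<140)).astype(np.uint8)
def batmask(s):
    f=np.asarray(s['frame']).astype(int);return ((f[...,0]-f[...,2]>22)&(f[...,0]<162)&(f[...,0]>90)).astype(np.uint8)
def big(m):
    n,l,st,_=cv2.connectedComponentsWithStats(m,connectivity=4);return (l==1+np.argmax(st[1:,4])).astype(np.uint8)
def circ(s,m,z):
    c=max(cv2.findContours(m,cv2.RETR_EXTERNAL,cv2.CHAIN_APPROX_NONE)[0],key=len)
    p=onplane(s,c[:,0],z)[:,:2];e=cv2.fitEllipse(p.astype(np.float32));return e
E
python3 - <<'E'
from h import *
w=snap('wrist');t=snap('top');sd=snap('side')
for n,s,px,R in (('wrist',w,(281,131),70),('top',t,(370,259),24),('side',sd,(357,185),24)):
    m=pick(bluemask(s),px,R);print(n,m.sum(),rect(s,m,12))
for n,s,px,R in (('top',t,(421,227),14),('side',sd,(340,149),12)):
    m=pick(bluemask(s),px,R);print('small',n,m.sum(),rect(s,m,10))
k=np.ones((3,3),np.uint8)
for nm,px,p2 in (('sq',(344,181),(273,183)),('rd',(232,191),(228,274))):
  for n,s,q in (('t',t,px),('s',sd,p2)):
    m=big(cv2.morphologyEx(pick(batmask(s),q,44),cv2.MORPH_OPEN,k));print(nm,n,m.sum(),rect(s,m,15),circ(s,m,15))
    cv2.imwrite(f'pics/m_{nm}{n}.png',m*255)
E
```

```text
wrist 1526 (((420.8120422363281, -217.9056854248047), (99.20477294921875, 49.56332015991211), 79.43644714355469), array([ 421.07526695, -215.76915715]))
top 241 (((418.5987548828125, -216.43553161621094), (96.7442855834961, 50.89731979370117), 79.43283081054688), array([ 419.99318455, -215.49821059]))
side 149 (((418.97454833984375, -218.21890258789062), (96.2530288696289, 49.804298400878906), 79.48112487792969), array([ 419.73394933, -216.22894761]))
small top 64 (((504.2479248046875, -364.2195129394531), (42.31434631347656, 43.77180862426758), 21.58502960205078), array([ 508.88559996, -365.19709607]))
small side 42 (((505.03271484375, -363.98297119140625), (43.11183166503906, 39.731910705566406), 21.30983543395996), array([ 505.13196303, -364.51668773]))
sq t 2236 (((633.7338256835938, -149.69882202148438), (136.2510528564453, 133.66543579101562), 16.017873764038086), array([ 633.24372194, -149.38451062])) ((633.8886108398438, -149.4034881591797), (153.26583862304688, 154.07073974609375), 40.55491638183594)
sq s 1780 (((632.1685180664062, -144.2476806640625), (132.65040588378906, 147.9246063232422), 15.590210914611816), array([ 631.29575686, -140.35059891])) ((632.4946899414062, -143.34326171875), (154.5331573486328, 164.91355895996094), 19.414854049682617)
rd t 1722 (((611.6445922851562, 159.66700744628906), (128.23878479003906, 126.72931671142578), 89.63206481933594), array([611.41417971, 160.55228495])) ((611.72705078125, 160.6158447265625), (127.08877563476562, 129.87669372558594), 20.056814193725586)
rd s 2539 (((611.9882202148438, 164.99847412109375), (128.0615997314453, 137.39404296875), 0.6296694278717041), array([609.56146517, 167.89446723])) ((610.4878540039062, 165.25270080566406), (126.45645141601562, 138.56430053710938), 26.20352554321289)
```

The tile is at (420, -217.5) with its long axis at 79.4°. I'll write a helper that gives the shift in tool axes, then move over it.

```bash
cat >> h.py <<'E'
def go(x,y,z,yaw=None):
    o=manip.get_obs();p=o['eef_pos'];r=o['ee_rot'];c,s=np.cos(r[2]),np.sin(r[2])
    dx,dy=x-p[0],y-p[1]
    tw=0 if yaw is None else (r[2]-yaw+np.pi/2)%np.pi-np.pi/2
    print('now',np.round(p,1),'rpy',np.round(r,3),'slide cm',np.round([(dx*c+dy*s)/10,(dx*s-dy*c)/10,(p[2]-z)/10],2),'twist',round(float(tw),3),'F',np.round(o['force'],1),'w',round(float(o['grip_width']),1),'t',round(float(o['clock']),2),'j7',round(float(o['joints'][6]),2))
E
python3 -c "
from h import *
go(420.3,-217.5,45,1.386)"
```

```text
now [ 411.4 -278.3  179.5] rpy [3.140e+00 1.000e-03 1.457e+00] slide cm [ 6.14  0.19 13.45] twist 0.071 F [ 0.2  0.3 -0.5] w 85.2 t 2.27 j7 0.41
```

```bash
python3 -m creep '[{"hand":-1,"slide":[3,0.1,2],"twist":0.03},{"hand":-0.6,"slide":[6.1,0.2,6],"twist":0.07},{"hand":-0.6,"slide":[6.1,0.2,11],"twist":0.07},{"hand":-0.6,"slide":[6.1,0.2,13.4],"twist":0.07},{"hand":-0.6,"slide":[6.1,0.2,13.4],"twist":0.07},{"hand":-0.6,"slide":[6.1,0.2,13.4],"twist":0.07},{"hand":-0.6,"slide":[6.1,0.2,13.4],"twist":0.07}]'
python3 -c "
from h import *
go(420.3,-217.5,25,1.386)
snap('wrist','w2');snap('side','s2')"
```

```text
clock: 3.15
eef_pos: [420.9, -218.2, 45.9]
ee_rot: [3.139, 0.001, 1.386]
force: [0.0, -0.6, -0.4]
grip_width: 68.3
now [ 420.9 -218.2   45.9] rpy [3.139e+00 1.000e-03 1.386e+00] slide cm [ 0.06 -0.08  2.09] twist 0.0 F [ 0.  -0.6 -0.4] w 68.3 t 3.15 j7 0.15
```

View pics/w2.png

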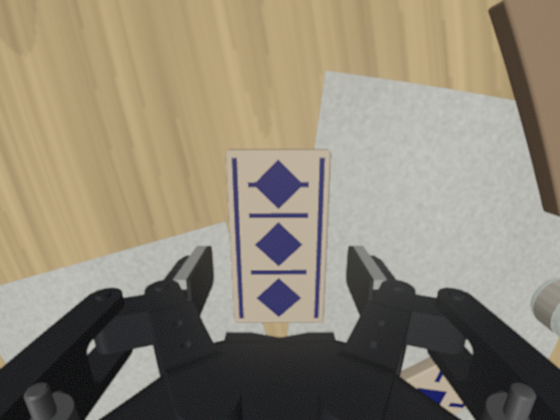

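The tile is centred between the fingers at about (278,236), with its edges parallel to the pads. I'll descend in steps and watch the force.

```bash
python3 -m creep '[{"hand":-0.6,"slide":[0,0,1],"twist":0},{"hand":-0.6,"slide":[0,0,2],"twist":0},{"hand":-0.6,"slide":[0,0,2.4],"twist":0},{"hand":-0.6,"slide":[0,0,2.4],"twist":0},{"hand":-0.6,"slide":[0,0,2.4],"twist":0}]'
python3 -m creep '[{"hand":-0.6,"slide":[0,0,0.2],"twist":0},{"hand":-0.6,"slide":[0,0,0.3],"twist":0},{"hand":-0.6,"slide":[0,0,0.3],"twist":0}]'
python3 -c "
from h import *
go(420.3,-217.5,25,1.386)
snap('side','s3');snap('wrist','w3')
s=snap('side');f=s['frame'][120:240,290:430];cv2.imwrite('pics/s3c.png',cv2.cvtColor(cv2.resize(f,None,fx=5,fy=5,interpolation=cv2.INTER_CUBIC),cv2.COLOR_RGB2BGR))"
```

```text
clock: 3.88
eef_pos: [420.0, -217.5, 20.4]
ee_rot: [3.141, 0.0, 1.387]
force: [1.0, 0.3, -0.5]
grip_width: 68.2
clock: 4.25
eef_pos: [419.8, -217.4, 17.3]
ee_rot: [-3.142, 0.0, 1.387]
force: [0.2, -0.2, 0.9]
grip_width: 68.3
now [ 419.8 -217.4   17.3] rpy [-3.142  0.     1.387] slide cm [ 0.    0.05 -0.77] twist 0.001 F [ 0.2 -0.2  0.9] w 68.3 t 4.25 j7 0.12
```

View pics/s3c.png

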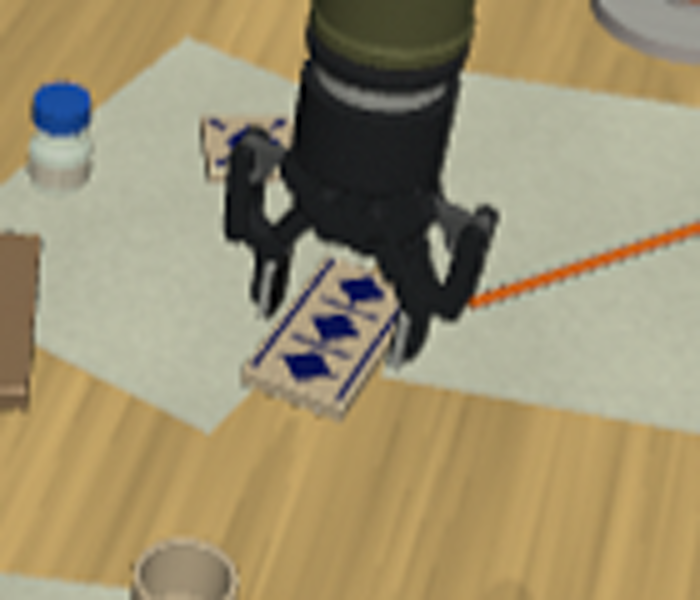

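```bash
python3 -m creep '[{"hand":-0.48,"slide":[0,0,0],"twist":0},{"hand":-0.48,"slide":[0,0,0],"twist":0}]'
python3 -m creep '[{"hand":-0.48,"slide":[0,0,0.1],"twist":0},{"hand":-0.48,"slide":[0,0,0.2],"twist":0},{"hand":-0.48,"slide":[0,0,0.2],"twist":0}]'
```

```text
clock: 4.65
eef_pos: [419.8, -217.4, 17.3]
ee_rot: [3.142, 0.0, 1.387]
force: [0.0, -0.6, 0.4]
grip_width: 63.2
clock: 5.03
eef_pos: [419.7, -217.4, 15.2]
ee_rot: [-3.141, -0.0, 1.387]
force: [0.6, 0.1, 0.2]
grip_width: 63.2
```

```bash
python3 -m creep '[{"hand":-0.3,"slide":[0,0,0],"twist":0},{"hand":0.2,"slide":[0,0,0],"twist":0},{"hand":1,"slide":[0,0,0],"twist":0},{"hand":1,"slide":[0,0,0],"twist":0},{"hand":1,"slide":[0,0,0],"twist":0}]'
python3 -c "
from h import *
go(420.3,-217.5,25,1.386)
snap('wrist','w4')"
```

```text
clock: 5.65
eef_pos: [419.9, -217.5, 15.8]
ee_rot: [-3.142, 0.0, 1.387]
force: [-2.3, 0.8, 5.0]
grip_width: 56.0
now [ 419.9 -217.5   15.8] rpy [-3.142  0.     1.387] slide cm [ 0.    0.04 -0.92] twist 0.001 F [-2.3  0.8  5. ] w 56.0 t 5.65 j7 0.12
```

View pics/w4.png

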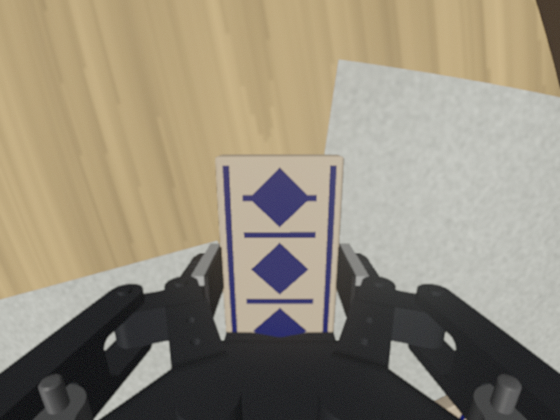

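Gripped at 56 mm, with about 5 N on the fingertips. I'll lift gently and go to a high viewpoint looking at the square bat.

```bash
python3 -m creep '[{"hand":1,"slide":[0,0,-0.3],"twist":0},{"hand":1,"slide":[0,0,-1],"twist":0},{"hand":1,"slide":[0,0,-2.5],"twist":0},{"hand":1,"slide":[0,0,-5],"twist":0},{"hand":1,"slide":[0,0,-8],"twist":0},{"hand":1,"slide":[0,0,-8],"twist":0}]'
python3 -c "
from h import *
go(666,-265,300,1.85)"
```

```text
clock: 6.45
eef_pos: [421.9, -218.5, 98.3]
ee_rot: [3.136, 0.003, 1.387]
force: [-0.3, 0.0, -1.6]
grip_width: 56.4
now [ 421.9 -218.5   98.3] rpy [3.136e+00 3.000e-03 1.387e+00] slide cm [ -0.1   24.85 -20.17] twist -0.463 F [-0.3  0.  -1.6] w 56.4 t 6.45 j7 0.19
```

```bash
python3 -m creep '[{"hand":1,"slide":[0,2,-4],"twist":-0.05},{"hand":1,"slide":[0,6,-8],"twist":-0.15},{"hand":1,"slide":[0,10,-12],"twist":-0.25},{"hand":1,"slide":[0,15,-16],"twist":-0.35},{"hand":1,"slide":[0,20,-19],"twist":-0.46},{"hand":1,"slide":[0,23.5,-20],"twist":-0.46},{"hand":1,"slide":[-0.1,24.8,-20],"twist":-0.46},{"hand":1,"slide":[-0.1,24.8,-20],"twist":-0.46},{"hand":1,"slide":[-0.1,24.8,-20],"twist":-0.46},{"hand":1,"slide":[-0.1,24.8,-20],"twist":-0.46}]'
python3 -c "
from h import *
go(634,-150,60,1.85)
snap('wrist','w5')"
```

```text
clock: 7.7
eef_pos: [662.7, -263.9, 295.3]
ee_rot: [-3.141, 0.0, 1.846]
force: [1.2, 0.4, -1.4]
grip_width: 56.1
now [ 662.7 -263.9  295.3] rpy [-3.141  0.     1.846] slide cm [11.74  0.34 23.53] twist -0.004 F [ 1.2  0.4 -1.4] w 56.1 t 7.7 j7 0.47
```

View pics/w5.png

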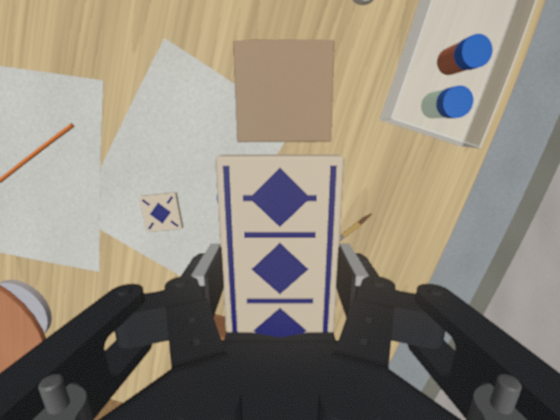

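```bash
cat >> h.py <<'E'
def ctr(s,m,z):
    v,u=np.nonzero(m);return onplane(s,[(u.mean(),v.mean())],z)[0,:2]
def batrect(s,px,R,erode=0):
    m=big(cv2.morphologyEx(pick(batmask(s),px,R),cv2.MORPH_OPEN,np.ones((5,5),np.uint8)))
    c=max(cv2.findContours(m,cv2.RETR_EXTERNAL,cv2.CHAIN_APPROX_NONE)[0],key=len)[:,0]
    return m,c
E
python3 - <<'E'
from h import *
o=manip.get_obs();p=o['eef_pos'];s=snap('wrist')
m,c=batrect(s,(284,90),75);print('bat px',cv2.minAreaRect(c.astype(np.float32)));q=onplane(s,c,15)[:,:2];print('bat',cv2.minAreaRect(q.astype(np.float32)),m.sum())
b=bluemask(s)
t=big(pick(b,(279,268),32));print('diamond off', ctr(s,t,p[2]-3.8)-p[:2], t.sum())
ln=b.copy();ln[:,:215]=0;ln[:,345:]=0;ln[:160]=0;ln[335:]=0
for a in ((222,240),(325,340)):
    l=ln.copy();l[:,:a[0]]=0;l[:,a[1]:]=0;v,u=np.nonzero(l);w=onplane(s,np.c_[u,v],p[2]-3.8)[:,:2];L=cv2.fitLine(w.astype(np.float32),cv2.DIST_L2,0,.01,.01).ravel();print('line ang',np.degrees(np.arctan(L[1]/L[0]))%180)
sm=pick(b,(161,213),26);print('small',rect(s,sm,10)[0],ctr(s,big(pick(b,(160,213),11)),10))
print('yaw deg',np.degrees(o['ee_rot'][2]),p)
E
```

```text
Traceback (most recent call last):
  File "h.py", line 46, in batrect
    m=big(cv2.morphologyEx(pick(batmask(s),px,R),cv2.MORPH_OPEN,np.ones((5,5),np.uint8)))
  File "h.py", line 34, in big
    n,l,st,_=cv2.connectedComponentsWithStats(m,connectivity=4);return (l==1+np.argmax(st[1:,4])).astype(np.uint8)
                                                                             ~~~~~~~~~^^^^^^^^^^
ValueError: attempt to get argmax of an empty sequence
```

```bash
cat >> h.py <<'E'
def simmask(s,px,th=22):
    lab=cv2.cvtColor(np.asarray(s['frame']),cv2.COLOR_RGB2LAB).astype(float);u,v=px
    r=np.median(lab[v-8:v+9,u-8:u+9].reshape(-1,3),0);return (np.linalg.norm(lab-r,axis=2)<th).astype(np.uint8)
def batrect(s,px,R,th=22):
    m=big(cv2.morphologyEx(pick(simmask(s,px,th),px,R),cv2.MORPH_OPEN,np.ones((5,5),np.uint8)))
    c=max(cv2.findContours(m,cv2.RETR_EXTERNAL,cv2.CHAIN_APPROX_NONE)[0],key=len)[:,0]
    return m,c
E
cat > long.py <<'E'
from h import *
o=manip.get_obs();p=o['eef_pos'];s=snap('wrist')
m,c=batrect(s,(284,90),76);print('bat px',cv2.minAreaRect(c.astype(np.float32)));q=onplane(s,c,15)[:,:2];print('bat',cv2.minAreaRect(q.astype(np.float32)),m.sum())
b=bluemask(s)
t=big(pick(b,(279,268),32));print('diamond off', ctr(s,t,p[2]-3.8)-p[:2], t.sum())
ln=b.copy();ln[:,:215]=0;ln[:,345:]=0;ln[:160]=0;ln[335:]=0
for a in ((222,240),(325,340)):
    l=ln.copy();l[:,:a[0]]=0;l[:,a[1]:]=0;v,u=np.nonzero(l);w=onplane(s,np.c_[u,v],p[2]-3.8)[:,:2];L=cv2.fitLine(w.astype(np.float32),cv2.DIST_L2,0,.01,.01).ravel();print('line ang',np.degrees(np.arctan(L[1]/L[0]))%180)
sm=pick(b,(161,213),26);print('small',rect(s,sm,10)[0],ctr(s,big(pick(b,(160,213),11)),10))
print('yaw deg',np.degrees(o['ee_rot'][2]),p)
E
python3 long.py
```

```text
bat px ((285.5, 79.0), (126.0, 107.0), 90.0)
bat ((635.4622802734375, -140.1343994140625), (137.26022338867188, 157.53646850585938), 14.401010513305664) 10778
diamond off [0.48572035 0.21991212] 1375
line ang 105.753815
line ang 105.87344
small ((506.0042724609375, -364.2309265136719), (42.93246841430664, 43.420265197753906), 20.490367889404297) [ 506.11338685 -364.52706731]
yaw deg 105.78936643536157 [ 662.89350843 -263.94674425  295.66519947]
```

```bash
python3 - <<'E'
from h import *
s=snap('wrist')
for th in (8,11,14):
    m,c=batrect(s,(284,90),76,th);q=onplane(s,c,15)[:,:2];print(th,cv2.minAreaRect(c.astype(np.float32)),cv2.minAreaRect(q.astype(np.float32)),m.sum())
go(634,-150,60,1.85)
E
```

```text
8 ((283.0, 89.5), (101.0, 100.0), 90.0) ((637.0946044921875, -152.51695251464844), (129.38865661621094, 127.43741607666016), 15.79788589477539) 9761
11 ((283.0, 90.0), (102.0, 100.0), 90.0) ((637.2514038085938, -153.23414611816406), (129.76776123046875, 128.74942016601562), 15.681790351867676) 9944
14 ((283.5, 90.0), (102.0, 101.0), 90.0) ((637.77978515625, -153.0330810546875), (130.7649688720703, 128.85633850097656), 15.782166481018066) 10043
now [ 663.1 -263.9  295.7] rpy [3.142e+00 1.000e-03 1.847e+00] slide cm [11.75  0.3  23.57] twist -0.003 F [ 0.2  0.6 -1.3] w 56.1 t 7.9 j7 0.47
```

```bash
python3 -c "
from h import *
go(636,-152,52)"
python3 -m creep '[{"hand":1,"slide":[2,0.1,3],"twist":0},{"hand":1,"slide":[5,0.2,7],"twist":0},{"hand":1,"slide":[9,0.3,12],"twist":0},{"hand":1,"slide":[11.5,0.4,17],"twist":0},{"hand":1,"slide":[11.5,0.4,21],"twist":0},{"hand":1,"slide":[11.5,0.4,24],"twist":0},{"hand":1,"slide":[11.5,0.4,24.3],"twist":0},{"hand":1,"slide":[11.5,0.4,24.3],"twist":0},{"hand":1,"slide":[11.5,0.4,24.3],"twist":0}]'
python3 -c "
from h import *
go(636,-152,33)
snap('wrist','w6')"
```

```text
now [ 663.1 -263.9  295.7] rpy [3.142e+00 1.000e-03 1.847e+00] slide cm [11.5   0.44 24.37] twist 0.0 F [ 0.2  0.6 -1.3] w 56.1 t 7.9 j7 0.47
clock: 9.02
eef_pos: [637.3, -152.4, 54.4]
ee_rot: [3.139, 0.002, 1.847]
force: [-0.3, 0.3, -1.8]
grip_width: 56.0
now [ 637.3 -152.4   54.4] rpy [3.139e+00 2.000e-03 1.847e+00] slide cm [ 0.07 -0.12  2.14] twist 0.0 F [-0.3  0.3 -1.8] w 56.0 t 9.03 j7 0.26
```

View pics/w6.png

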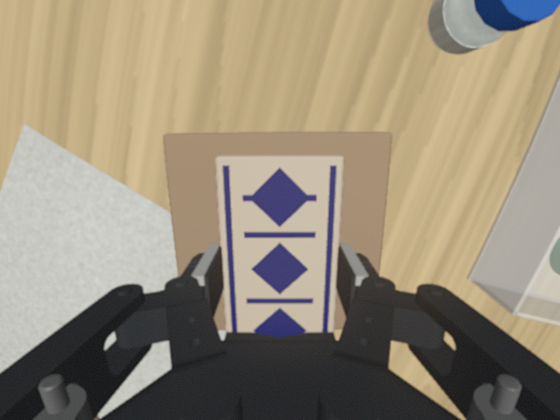

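The tile hovers over the bat, whose far edge is at row 133, left edge at column ~165 and right edge at ~391. I'll measure these edges in the tool frame against the tile.

```bash
cat > edges.py <<'E'
from h import *
def run(batz,zoff):
    o=manip.get_obs();p=o['eef_pos'];y=o['ee_rot'][2];s=snap('wrist')
    X=np.array([np.cos(y),np.sin(y)]);Y=np.array([np.sin(y),-np.cos(y)])
    lab=cv2.cvtColor(s['frame'],cv2.COLOR_RGB2LAB).astype(float)
    r=np.median(lab[165:180,185:205].reshape(-1,3),0);d=np.linalg.norm(lab-r,axis=2)<12
    tl=lambda u,v,z:(lambda q:(q@X,q@Y))(onplane(s,[(u,v)],z)[0,:2]-p[:2])
    L=[];R=[];F=[]
    for v in range(150,215,5):
        u=np.nonzero(d[v,120:215])[0]+120;L.append(tl(u.min()-.5,v,batz)[1])
        u=np.nonzero(d[v,345:430])[0]+345;R.append(tl(u.max()+.5,v,batz)[1])
    for u in range(230,340,8):
        v=np.nonzero(d[100:154,u])[0]+100;F.append(tl(u,v.min()-.5,batz)[0])
    print('L',np.round([np.median(L),L[0],L[-1]],1),'R',np.round([np.median(R),R[0],R[-1]],1),'F',np.round([np.median(F),F[0],F[-1]],1))
    print('bat centre in tool (x,y): ',np.median(F)-65,(np.median(L)+np.median(R))/2)
    # tile: far edge & sides by brightness L channel
    cr=lab[...,0]>r[0]+25
    TL=[];TR=[];TF=[]
    for v in range(170,235,5):
        u=np.nonzero(cr[v,200:360])[0]+200;TL.append(tl(u.min()-.5,v,p[2]-zoff)[1]);TR.append(tl(u.max()+.5,v,p[2]-zoff)[1])
    for u in range(240,325,8):
        v=np.nonzero(cr[140:175,u])[0]+140;TF.append(tl(u,v.min()-.5,p[2]-zoff)[0])
    print('tile L,R',np.median(TL),np.median(TR),'far',np.median(TF),'centre',np.median(TF)-55,(np.median(TL)+np.median(TR))/2)
run(15,3.8)
E
python3 edges.py
```

```text
L [-64.5 -64.5 -63.9] R [63.7 63.9 63.6] F [64.5 64.6 64.5]
bat centre in tool (x,y):  -0.4862104695385483 -0.38205420488883846
tile L,R -27.511944981811908 28.46404775170436 far 54.65264742710151 centre -0.34735257289848676 0.476051384946226
```

```bash
python3 -m creep '[{"hand":1,"slide":[0,-0.08,0.5],"twist":0},{"hand":1,"slide":[0,-0.08,1],"twist":0},{"hand":1,"slide":[0,-0.08,1.5],"twist":0},{"hand":1,"slide":[0,-0.08,1.8],"twist":0},{"hand":1,"slide":[0,-0.08,1.9],"twist":0},{"hand":1,"slide":[0,-0.08,1.9],"twist":0},{"hand":1,"slide":[0,-0.08,1.9],"twist":0}]'; python3 edges.py
```

```text
clock: 10.0
eef_pos: [635.4, -152.3, 33.5]
ee_rot: [3.141, 0.0, 1.847]
force: [0.3, 0.2, -0.7]
grip_width: 55.9
L [-62.5 -62.5 -62.3] R [65.2 65.3 65.1] F [63.9 64.  63.9]
bat centre in tool (x,y):  -1.0857094224000008 1.3666059041996803
tile L,R -27.58703357040539 28.43993735348177 far 54.68612271402529 centre -0.3138772859747121 0.42645189153819096
```

```bash
python3 -m creep '[{"hand":1,"slide":[-0.04,0.05,0],"twist":0},{"hand":1,"slide":[-0.08,0.09,0.1],"twist":0},{"hand":1,"slide":[-0.08,0.09,0.15],"twist":0},{"hand":1,"slide":[-0.08,0.09,0.2],"twist":0},{"hand":1,"slide":[-0.08,0.09,0.2],"twist":0}]'; python3 edges.py
python3 -m creep '[{"hand":1,"slide":[0,0,0.05],"twist":0},{"hand":1,"slide":[0,0,0.1],"twist":0},{"hand":1,"slide":[0,0,0.1],"twist":0}]'
```

```text
clock: 10.68
eef_pos: [636.2, -152.8, 31.2]
ee_rot: [-3.141, -0.0, 1.847]
force: [1.2, -0.3, -1.4]
grip_width: 56.1
L [-63.1 -63.  -62.8] R [64.6 64.8 64.6] F [64.8 64.4 64.8]
bat centre in tool (x,y):  -0.24111204004793763 0.7601695191832363
tile L,R -27.57898745820056 28.462598883961615 far 54.609509066021126 centre -0.39049093397887447 0.4418057128805266
clock: 11.1
eef_pos: [636.3, -152.8, 30.9]
ee_rot: [-3.142, 0.0, 1.847]
force: [-2.2, 0.6, 4.4]
grip_width: 55.8
```

Contact at z=30.9 with the force rising, centred within 0.3 mm. I'll release gently.

```bash
python3 -m creep '[{"hand":-0.3,"slide":[0,0,0],"twist":0},{"hand":-0.5,"slide":[0,0,0],"twist":0},{"hand":-0.6,"slide":[0,0,0],"twist":0},{"hand":-0.6,"slide":[0,0,0],"twist":0}]'; python3 edges.py;  python3 -m creep '[{"hand":-0.6,"slide":[0,0,-0.5],"twist":0},{"hand":-0.6,"slide":[0,0,-2],"twist":0},{"hand":-0.6,"slide":[0,0,-5],"twist":0},{"hand":-1,"slide":[0,0,-9],"twist":0},{"hand":-1,"slide":[0,0,-13],"twist":0},{"hand":-1,"slide":[0,0,-13],"twist":0}]'; python3 -c "
from h import *
go(506,-364,180,0.36)
go(506,-364,180,1.93)
snap('wrist','w7')"
```

```text
clock: 11.6
eef_pos: [636.3, -152.8, 30.1]
ee_rot: [-3.142, -0.0, 1.847]
force: [0.4, -0.5, 0.3]
grip_width: 68.3
L [-63.2 -63.  -62.8] R [64.5 64.8 64.6] F [64.8 64.5 64.9]
bat centre in tool (x,y):  -0.18503104186075348 0.6445965278969226
tile L,R -27.533506252295407 28.901229215529792 far 54.65388541176712 centre -0.3461145882328793 0.6838614816171926
clock: 12.4
eef_pos: [639.1, -152.9, 166.0]
ee_rot: [3.134, 0.005, 1.847]
force: [1.2, -0.3, -0.1]
grip_width: 85.7
now [ 639.1 -152.9  166. ] rpy [3.134 0.005 1.847] slide cm [-16.68 -18.56  -1.4 ] twist 1.487 F [ 1.2 -0.3 -0.1] w 85.7 t 12.4 j7 0.3
now [ 639.1 -152.9  166. ] rpy [3.134 0.005 1.847] slide cm [-16.68 -18.56  -1.4 ] twist -0.083 F [ 1.2 -0.3 -0.1] w 85.7 t 12.4 j7 0.3
```

View pics/w7.png

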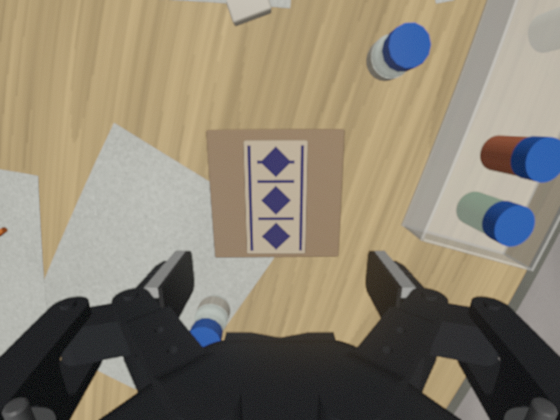

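The long tile lies centred and parallel on the bat, tile centre at (276,198) and bat centre at (276,193). Next is the ring.

```bash
python3 -c "
from h import *
go(425,139,150)"
```

```text
now [ 637.6 -152.9  163.4] rpy [3.138e+00 3.000e-03 1.847e+00] slide cm [ 33.88 -12.5    1.34] twist 0.0 F [-0.5 -0.4 -1.2] w 85.4 t 12.45 j7 0.3
```

```bash
python3 -m creep '[{"hand":-1,"slide":[3,-1,0],"twist":0},{"hand":-1,"slide":[8,-3,0],"twist":0},{"hand":-1,"slide":[14,-5,0],"twist":0},{"hand":-1,"slide":[20,-7.5,0],"twist":0},{"hand":-1,"slide":[26,-10,0.5],"twist":0},{"hand":-1,"slide":[31,-11.5,1],"twist":0},{"hand":-1,"slide":[33.5,-12.4,1.3],"twist":0},{"hand":-1,"slide":[33.9,-12.5,1.3],"twist":0},{"hand":-1,"slide":[33.9,-12.5,1.3],"twist":0},{"hand":-1,"slide":[33.9,-12.5,1.3],"twist":0}]'; python3 -c "
from h import *
go(409,197,60)
snap('wrist','w8')"
```

```text
clock: 13.7
eef_pos: [424.4, 138.0, 147.2]
ee_rot: [-3.141, -0.0, 1.844]
force: [0.8, -0.6, -0.4]
grip_width: 85.4
now [424.4 138.  147.2] rpy [-3.141 -0.     1.844] slide cm [6.09 0.11 8.72] twist 0.0 F [ 0.8 -0.6 -0.4] w 85.4 t 13.7 j7 -0.08
```

View pics/w8.png

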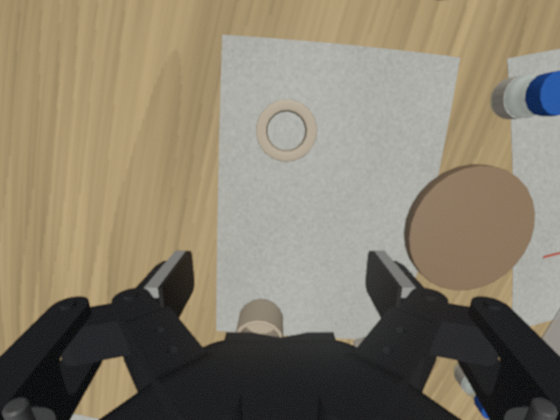

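The ring is at (287,130), the round bat at (471,227) is fully in view, and the cup is at (260,320) behind the gripper.

```bash
cat >> h.py <<'E'
def creammask(s,th=14):
    f=np.asarray(s['frame']).astype(int);return ((f[...,0]-f[...,2]>th)).astype(np.uint8)
E
python3 - <<'E'
from h import *
s=snap('wrist');f=s['frame'];print(f[130,262],f[130,287],f[105,287],f[200,300])
m=big(pick(creammask(s,20),(287,130),45));print(m.sum());e=circ(s,m,22);print('ring outer z22',e)
# hole
c,h=cv2.findContours(m,cv2.RETR_CCOMP,cv2.CHAIN_APPROX_NONE)
for a,b in zip(c,h[0]):
    if b[3]>=0 and len(a)>40: print('hole',cv2.fitEllipse(onplane(s,a[:,0],22)[:,:2].astype(np.float32)))
m=big(pick(simmask(s,(471,227),12),(471,227),75));print(m.sum(),'rd',circ(s,m,15))
e=circ(s,big(pick(creammask(s,20),(287,130),45)),22);go(e[0][0],e[0][1],60)
E
```

```text
[180 169 150] [175 176 169] [181 169 151] [173 174 167]
1643
ring outer z22 ((412.906005859375, 201.75099182128906), (49.40888977050781, 49.46966552734375), 33.251121520996094)
hole ((412.71881103515625, 201.88507080078125), (33.55640411376953, 33.8425407409668), 111.8232421875)
11983 rd ((613.307373046875, 161.0789031982422), (125.5745620727539, 127.7322006225586), 22.87928009033203)
now [424.2 138.3 147.2] rpy [-3.141 -0.     1.845] slide cm [6.41 0.63 8.72] twist 0.0 F [-0.2 -0.1 -0.6] w 85.6 t 13.8 j7 -0.08
```

```bash
python3 -m creep '[{"hand":-1,"slide":[3,0.3,2],"twist":0},{"hand":-0.6,"slide":[6,0.6,5],"twist":0},{"hand":-0.6,"slide":[6.4,0.6,8.5],"twist":0},{"hand":-0.6,"slide":[6.4,0.6,9.5],"twist":0},{"hand":-0.6,"slide":[6.4,0.6,9.5],"twist":0},{"hand":-0.6,"slide":[6.4,0.6,9.5],"twist":0}]'; cat > ring.py <<'E'
from h import *
import sys
s=snap('wrist',sys.argv[1]);o=manip.get_obs();p=o['eef_pos'];y=o['ee_rot'][2]
u,v=proj(s,[p[0],p[1],22])[0];m=big(pick(creammask(s,20),(u,v),75));cv2.imwrite('pics/'+sys.argv[1]+'m.png',m*255);print(u,v,m.sum());e=circ(s,m,22);print(e);go(*e[0],22)
E
python3 ring.py w9
```

```text
clock: 14.55
eef_pos: [413.2, 202.3, 53.4]
ee_rot: [3.14, 0.0, 1.845]
force: [0.0, 0.1, 0.6]
grip_width: 68.6
278.4735112950532 246.22778099318907 4160
((412.2544250488281, 203.98007202148438), (49.188018798828125, 53.78277587890625), 14.6106538772583)
now [413.2 202.3  53.5] rpy [3.139e+00 1.000e-03 1.846e+00] slide cm [ 0.18 -0.05  3.15] twist 0.0 F [-0.2 -0.1  0.7] w 68.3 t 14.6 j7 -0.4
```

View pics/w9.png

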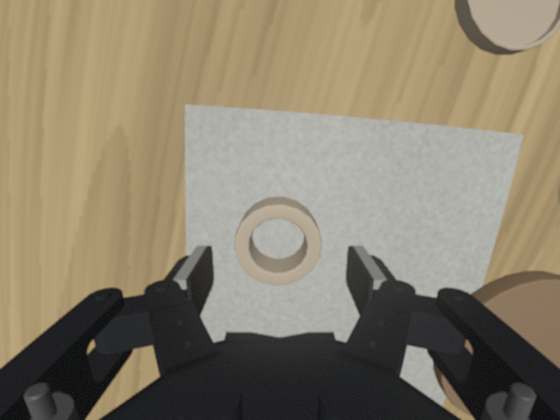

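```bash
python3 -m creep '[{"hand":-0.6,"slide":[0,0,1],"twist":0},{"hand":-0.6,"slide":[0,0,2],"twist":0},{"hand":-0.6,"slide":[0,0,2.8],"twist":0},{"hand":-0.6,"slide":[0,0,3.1],"twist":0},{"hand":-0.6,"slide":[0,0,3.1],"twist":0},{"hand":-0.3,"slide":[0,0,3.1],"twist":0},{"hand":0,"slide":[0,0,3.1],"twist":0},{"hand":1,"slide":[0,0,3.1],"twist":0},{"hand":1,"slide":[0,0,3.1],"twist":0},{"hand":1,"slide":[0,0,3.1],"twist":0}]'; python3 ring.py w10
```

```text
clock: 15.85
eef_pos: [412.2, 202.7, 22.2]
ee_rot: [3.141, 0.001, 1.847]
force: [-2.7, -1.3, 8.5]
grip_width: 50.3
278.3068840574683 272.0341880728788 6495
((412.0804443359375, 204.5899200439453), (49.58316421508789, 54.87809371948242), 15.362569808959961)
now [412.2 202.6  22.2] rpy [3.141e+00 1.000e-03 1.847e+00] slide cm [0.19 0.05 0.02] twist 0.0 F [-3.  -0.6  8.1] w 50.0 t 15.9 j7 -0.46
```

View pics/w10.png

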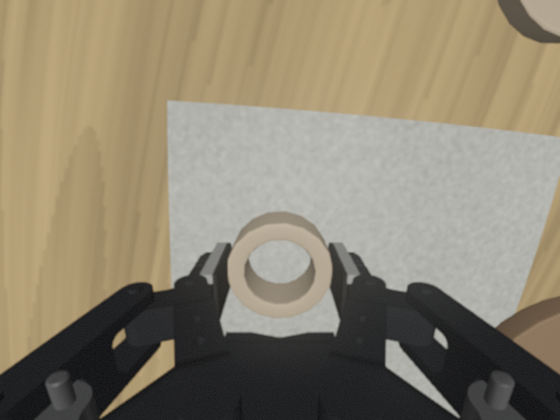

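Gripped at 50 mm. I'll measure the ring's top face in the hand, since it is brighter than its walls.

```bash
python3 -m creep '[{"hand":1,"slide":[0,0,-0.3],"twist":0},{"hand":1,"slide":[0,0,-1],"twist":0},{"hand":1,"slide":[0,0,-3],"twist":0},{"hand":1,"slide":[0,0,-7],"twist":0},{"hand":1,"slide":[0,0,-12],"twist":0},{"hand":1,"slide":[0,0,-12],"twist":0}]'; cat > inhand.py <<'E'
from h import *
import sys
s=snap('wrist',sys.argv[1]);o=manip.get_obs();p=o['eef_pos'];y=o['ee_rot'][2]
X=np.array([np.cos(y),np.sin(y)]);Y=np.array([np.sin(y),-np.cos(y)])
f=s['frame'].astype(int);z=p[2]-float(sys.argv[2])
g=f[...,0];print([int(g[v,280]) for v in range(200,330,4)])
m=((g>float(sys.argv[3]))&(f[...,0]-f[...,2]>20)).astype(np.uint8)
m=big(pick(m,(280,268),60));cv2.imwrite('pics/'+sys.argv[1]+'m.png',m*255)
c,h=cv2.findContours(m,cv2.RETR_CCOMP,cv2.CHAIN_APPROX_NONE)
for a,b in zip(c,h[0]):
    if len(a)>60:
        e=cv2.fitEllipse(onplane(s,a[:,0],z)[:,:2].astype(np.float32));d=np.array(e[0])-p[:2];print('hole' if b[3]>=0 else 'outer',np.round(e[1],1),'tool xy',np.round([d@X,d@Y],2))
go(636.4,-152.9,230)
E
python3 inhand.py w11 0.2 170
```

```text
clock: 16.65
eef_pos: [414.6, 203.8, 145.2]
ee_rot: [3.133, 0.001, 1.847]
force: [0.3, 0.4, -0.7]
grip_width: 49.7
[185, 185, 185, 156, 154, 154, 192, 190, 187, 185, 179, 183, 183, 185, 183, 183, 183, 183, 179, 180, 181, 150, 150, 150, 152, 151, 184, 187, 183, 177, 183, 186, 185]
outer [49.8 50.7] tool xy [-0.84  2.12]
hole [35.  35.7] tool xy [-0.86  2.12]
now [413.2 202.8 143. ] rpy [3.137e+00 1.000e-03 1.846e+00] slide cm [-40.3   11.79  -8.7 ] twist 0.0 F [-0.6 -0.2 -0.3] w 50.0 t 16.7 j7 -0.26
```

View pics/w11m.png

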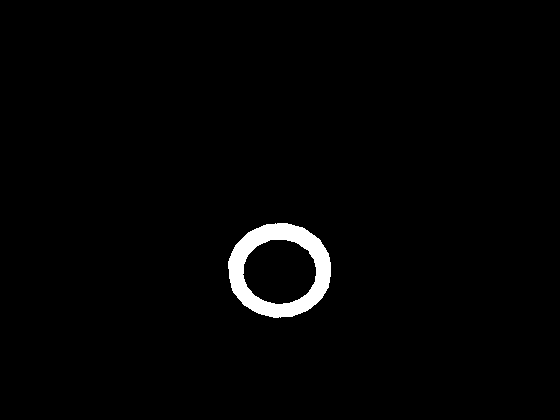

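```bash
python3 inhand.py w12 0.2 170 | tail -3
```

```text
outer [49.6 50.4] tool xy [-0.78  1.69]
hole [34.9 35.5] tool xy [-0.77  1.71]
now [412.1 202.2 141.6] rpy [3.141e+00 1.000e-03 1.846e+00] slide cm [-40.28  11.91  -8.84] twist 0.0 F [ 0.  -1.  -1.7] w 50.0 t 16.75 j7 -0.26
```

```bash
python3 -m creep '[{"hand":1,"slide":[-3,1,0],"twist":0},{"hand":1,"slide":[-8,2.4,0],"twist":0},{"hand":1,"slide":[-14,4.1,0],"twist":0},{"hand":1,"slide":[-20,5.9,0],"twist":0},{"hand":1,"slide":[-26,7.7,0],"twist":0},{"hand":1,"slide":[-32,9.4,0],"twist":0},{"hand":1,"slide":[-37,11,0],"twist":0},{"hand":1,"slide":[-39.5,11.7,1],"twist":0},{"hand":1,"slide":[-40.3,11.9,3],"twist":0},{"hand":1,"slide":[-40.3,11.9,5],"twist":0},{"hand":1,"slide":[-40.3,11.9,6.4],"twist":0},{"hand":1,"slide":[-40.3,11.9,6.4],"twist":0},{"hand":1,"slide":[-40.3,11.9,6.4],"twist":0},{"hand":1,"slide":[-40.3,11.9,6.4],"twist":0}]'; python3 inhand.py w13 0.2 170 | tail -3
```

```text
clock: 18.5
eef_pos: [636.9, -152.7, 78.5]
ee_rot: [3.14, 0.001, 1.847]
force: [0.2, 0.5, -1.2]
grip_width: 49.9
hole [ 3.3 37.4] tool xy [6.33 0.44]
hole [27.9 34.4] tool xy [-3.15  0.6 ]
now [ 636.9 -152.8   78.4] rpy [3.140e+00 1.000e-03 1.847e+00] slide cm [  0.    -0.05 -15.16] twist 0.0 F [ 0.6 -0.5 -0.3] w 49.8 t 18.55 j7 0.25
```

View pics/w13.png

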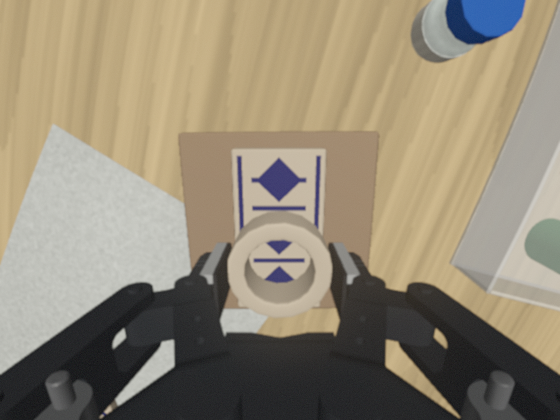

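```bash
cat > place1.py <<'E'
from h import *
import sys
o=manip.get_obs();p=o['eef_pos'];y=o['ee_rot'][2];s=snap('wrist')
X=np.array([np.cos(y),np.sin(y)]);Y=np.array([np.sin(y),-np.cos(y)])
tool=lambda q:np.c_[(q[:,:2]-p[:2])@X,(q[:,:2]-p[:2])@Y]
m=cv2.imread('pics/w12m.png',0)//255
c=max(cv2.findContours(m,cv2.RETR_EXTERNAL,cv2.CHAIN_APPROX_NONE)[0],key=len)[:,0]
e=cv2.fitEllipse(tool(onplane(s,c,p[2]-.2)).astype(np.float32));print('ring in hand',np.round(e[0],2),np.round(e[1],1))
lab=cv2.cvtColor(s['frame'],cv2.COLOR_RGB2LAB).astype(float);r0=int(sys.argv[1])
r=np.median(lab[150:200,195:215].reshape(-1,3),0);cr=lab[...,0]>r[0]+25
L=[];R=[];F=[]
for v in range(r0+8,205,4):
    u=np.nonzero(cr[v,215:350])[0]+215;L.append((u.min()-.5,v));R.append((u.max()+.5,v))
for u in range(245,318,6):
    v=np.nonzero(cr[r0-15:r0+15,u])[0]+r0-15;F.append((u,v.min()-.5))
L,R,F=[tool(onplane(s,a,27)) for a in (L,R,F)]
print('tile L',np.median(L[:,1]),L[[0,-1],1],'R',np.median(R[:,1]),R[[0,-1],1],'F',np.median(F[:,0]),'centre',np.median(F[:,0])-55,(np.median(L[:,1])+np.median(R[:,1]))/2)
b=bluemask(s);d=big(pick(b,(280,180),26));q=tool(np.c_[ctr(s,d,27)[None],[27]]);print('far diamond',q)
go(636.4,-152.9,52)
E
python3 place1.py 149
```

```text
ring in hand [-0.23  0.47] [49.  49.8]
tile L -27.999724354597227 [-28.24789257 -28.17393654] R 28.202814349096403 [28.48044198 28.27303281] F 54.46756192034036 centre -0.5324380796596415 0.10154499724958832
far diamond [[35.66414482  0.314167  ]]
now [ 636.8 -152.9   78.2] rpy [3.140e+00 1.000e-03 1.847e+00] slide cm [ 0.01 -0.04  2.62] twist 0.0 F [ 0.1 -0.  -1. ] w 49.7 t 18.6 j7 0.25
```

```bash
python3 -m creep '[{"hand":1,"slide":[0,-0.02,0.7],"twist":0},{"hand":1,"slide":[0,-0.02,1.5],"twist":0},{"hand":1,"slide":[0,-0.02,2.1],"twist":0},{"hand":1,"slide":[0,-0.02,2.5],"twist":0},{"hand":1,"slide":[0,-0.02,2.6],"twist":0},{"hand":1,"slide":[0,-0.02,2.6],"twist":0},{"hand":1,"slide":[0,-0.02,2.6],"twist":0}]'; python3 -c "
from h import *
snap('wrist','w14');go(636.4,-152.9,49.2)"
```

```text
clock: 19.48
eef_pos: [636.3, -152.9, 51.6]
ee_rot: [3.141, 0.0, 1.847]
force: [0.0, 0.0, -0.9]
grip_width: 50.0
now [ 636.3 -152.9   51.6] rpy [3.141 0.    1.847] slide cm [-0.    0.01  0.24] twist 0.0 F [-0.   0.6 -0. ] w 49.8 t 19.52 j7 0.24
```

View pics/w14.png

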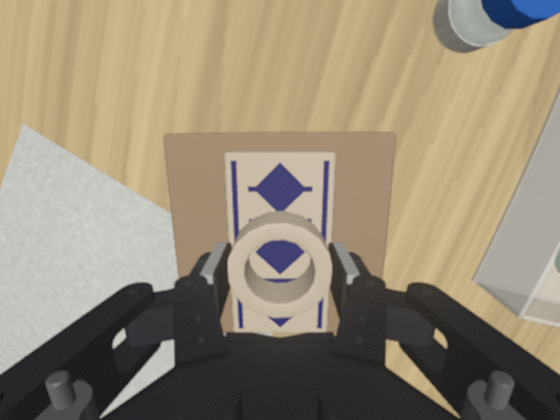

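The ring, at (279,268), sits over the tile's middle line. Lowering it the last 2 mm until contact.

```bash
python3 place1.py 153; python3 -m creep '[{"hand":1,"slide":[0,0,0.1],"twist":0},{"hand":1,"slide":[0,0,0.15],"twist":0},{"hand":1,"slide":[0,0,0.2],"twist":0},{"hand":1,"slide":[0,0,0.25],"twist":0},{"hand":1,"slide":[0,0,0.25],"twist":0}]'
```

```text
ring in hand [-0.24  0.46] [49.  49.8]
tile L -27.395320509718655 [-27.61734034 -27.59509598] R 28.768624500445902 [28.91641641 28.82673875] F 54.78546582292338 centre -0.21453417707662226 0.6866519953636239
far diamond [[36.22013801  0.68149733]]
now [ 636.3 -152.9   51.6] rpy [3.141 0.    1.847] slide cm [-0.    0.01 -0.04] twist 0.0 F [ 1.   1.5 -0.4] w 50.0 t 19.57 j7 0.24
clock: 20.2
eef_pos: [636.1, -152.9, 49.3]
ee_rot: [-3.141, 0.0, 1.847]
force: [-1.8, 1.1, 4.9]
grip_width: 50.1
```

```bash
python3 -m creep '[{"hand":-0.1,"slide":[0,0,0],"twist":0},{"hand":-0.25,"slide":[0,0,0],"twist":0},{"hand":-0.4,"slide":[0,0,0],"twist":0},{"hand":-0.5,"slide":[0,0,0],"twist":0},{"hand":-0.6,"slide":[0,0,-0.5],"twist":0},{"hand":-0.6,"slide":[0,0,-2],"twist":0},{"hand":-0.6,"slide":[0,0,-5],"twist":0},{"hand":-1,"slide":[0,0,-9],"twist":0},{"hand":-1,"slide":[0,0,-13],"twist":0},{"hand":-1,"slide":[0,0,-13],"twist":0},{"hand":-1,"slide":[0,0,-13],"twist":0}]'; python3 - <<'E'
from h import *
s=snap('wrist','w15')
go(506,-364.3,100,0.36);go(506,-364.3,100,1.93)
E
```

```text
clock: 21.58
eef_pos: [635.9, -152.9, 179.2]
ee_rot: [3.142, 0.001, 1.847]
force: [-0.0, -0.1, -0.4]
grip_width: 85.3
now [ 635.5 -152.9  178.2] rpy [-3.14  -0.     1.847] slide cm [-16.81 -18.22   7.82] twist 1.487 F [-0.6 -0.4 -0. ] w 85.4 t 21.62 j7 0.29
now [ 635.5 -152.9  178.2] rpy [-3.14  -0.     1.847] slide cm [-16.81 -18.22   7.82] twist -0.083 F [-0.6 -0.4 -0. ] w 85.4 t 21.62 j7 0.29
```

View pics/w15.png

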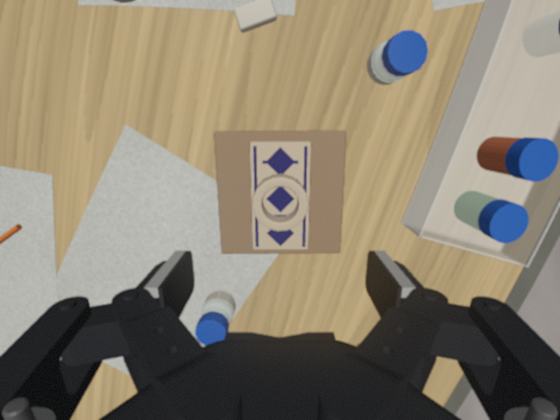

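The ring sits centred on the tile at (280,200). Now the small tile.

```bash
python3 -m creep '[{"hand":-1,"slide":[-3,-3,0],"twist":-0.09},{"hand":-1,"slide":[-7,-7,0],"twist":-0.09},{"hand":-1,"slide":[-11,-12,0],"twist":-0.09},{"hand":-1,"slide":[-15,-16,0],"twist":-0.09},{"hand":-0.6,"slide":[-16.8,-18.2,2],"twist":-0.09},{"hand":-0.6,"slide":[-16.8,-18.2,6],"twist":-0.09},{"hand":-0.6,"slide":[-16.8,-18.2,10],"twist":-0.09},{"hand":-0.6,"slide":[-16.8,-18.2,12.3],"twist":-0.09},{"hand":-0.6,"slide":[-16.8,-18.2,12.3],"twist":-0.09},{"hand":-0.6,"slide":[-16.8,-18.2,12.3],"twist":-0.09},{"hand":-0.6,"slide":[-16.8,-18.2,12.3],"twist":-0.09}]'; cat > small.py <<'E'
from h import *
import sys
o=manip.get_obs();p=o['eef_pos'];y=o['ee_rot'][2];z=float(sys.argv[2]);s=snap('wrist',sys.argv[1])
X=np.array([np.cos(y),np.sin(y)]);Y=np.array([np.sin(y),-np.cos(y)])
if z<0: z=p[2]+z
u,v=proj(s,[p[0],p[1],z])[0];m=pick(bluemask(s),(u,v),58);r,_=rect(s,m,z);d=np.array(r[0])-p[:2]
print('px',u,v,m.sum(),'rect',r,'tool xy',np.round([d@X,d@Y],2))
D=big(pick(m,(u,v),20));d=ctr(s,D,z)-p[:2];print('diamond tool xy',np.round([d@X,d@Y],2),'yaw deg',np.degrees(y))
go(p[0],p[1],19)
E
python3 small.py w16 10
```

```text
clock: 23.0
eef_pos: [507.6, -364.6, 57.2]
ee_rot: [3.141, 0.002, 1.937]
force: [-0.3, 0.1, 0.2]
grip_width: 68.3
px 278.488652006111 236.30303793349734 1574 rect ((505.8690185546875, -364.84185791015625), (46.34880828857422, 45.973411560058594), 21.69758415222168) tool xy [ 0.37 -1.68]
diamond tool xy [ 0.35 -1.02] yaw deg 110.9703822251373
now [ 507.5 -364.6   57.2] rpy [3.141e+00 2.000e-03 1.937e+00] slide cm [-0.    0.    3.82] twist 0.0 F [-0.1  0.4 -0.1] w 68.4 t 23.05 j7 0.75
```

View pics/w16.png

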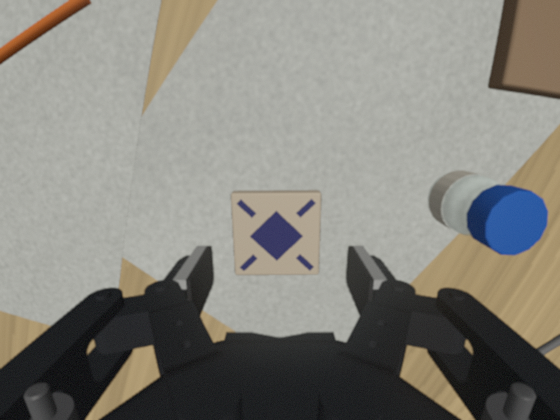

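```bash
python3 -m creep '[{"hand":-0.6,"slide":[0,-0.1,1],"twist":0},{"hand":-0.6,"slide":[0,-0.1,2.2],"twist":0},{"hand":-0.6,"slide":[0,-0.1,3.2],"twist":0},{"hand":-0.6,"slide":[0,-0.1,3.9],"twist":0},{"hand":-0.5,"slide":[0,-0.1,3.9],"twist":0},{"hand":-0.5,"slide":[0,-0.1,3.9],"twist":0}]'
```

```text
clock: 23.8
eef_pos: [506.1, -364.5, 17.0]
ee_rot: [3.141, 0.0, 1.937]
force: [-0.2, 0.2, 0.1]
grip_width: 63.8
```

```bash
python3 -m creep '[{"hand":-0.5,"slide":[0,0,0.05],"twist":0},{"hand":-0.3,"slide":[0,0,0.05],"twist":0},{"hand":0.2,"slide":[0,0,0.05],"twist":0},{"hand":1,"slide":[0,0,0.05],"twist":0},{"hand":1,"slide":[0,0,0.05],"twist":0}]'; python3 small.py w17 10
```

```text
clock: 24.42
eef_pos: [506.3, -364.7, 17.3]
ee_rot: [3.141, 0.001, 1.937]
force: [-2.1, 0.9, 5.9]
grip_width: 53.8
px 278.3803767304836 265.0795388554551 2410 rect ((506.83111572265625, -365.33489990234375), (46.05066680908203, 44.887908935546875), 20.87575340270996) tool xy [-0.76  0.27]
diamond tool xy [ 0.04 -0.19] yaw deg 110.97103366389867
now [ 506.3 -364.8   17.3] rpy [3.141e+00 1.000e-03 1.937e+00] slide cm [ 0.    0.   -0.17] twist 0.0 F [-0.4  0.3  5. ] w 53.3 t 24.48 j7 0.73
```

View pics/w17.png

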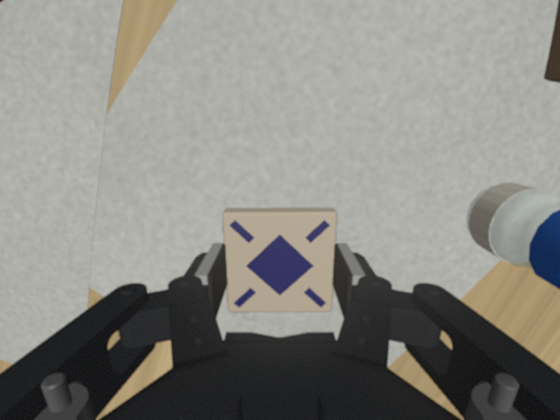

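```bash
python3 -m creep '[{"hand":1,"slide":[0,0,-0.3],"twist":0},{"hand":1,"slide":[0,0,-1],"twist":0},{"hand":1,"slide":[0,0,-3],"twist":0},{"hand":1,"slide":[0,0,-7],"twist":0},{"hand":1,"slide":[0,0,-11],"twist":0},{"hand":1,"slide":[0,0,-13.5],"twist":0},{"hand":1,"slide":[0,0,-13.5],"twist":0}]'; python3 -c "
from h import *
go(636.2,-152.9,95,1.847)"
```

```text
clock: 25.35
eef_pos: [507.5, -365.3, 155.0]
ee_rot: [3.139, 0.005, 1.937]
force: [-0.4, -0.5, -0.1]
grip_width: 53.9
now [ 507.5 -365.3  155. ] rpy [3.139 0.005 1.937] slide cm [15.22 19.62  6.  ] twist 0.09 F [-0.4 -0.5 -0.1] w 53.9 t 25.35 j7 0.79
```

```bash
python3 -m creep '[{"hand":1,"slide":[2,2.5,0],"twist":0.02},{"hand":1,"slide":[5,6.5,0],"twist":0.05},{"hand":1,"slide":[8.5,11,0],"twist":0.09},{"hand":1,"slide":[12,15.5,0],"twist":0.09},{"hand":1,"slide":[14.4,18.5,1],"twist":0.09},{"hand":1,"slide":[15.2,19.6,3],"twist":0.09},{"hand":1,"slide":[15.2,19.6,5],"twist":0.09},{"hand":1,"slide":[15.2,19.6,6],"twist":0.09},{"hand":1,"slide":[15.2,19.6,6],"twist":0.09},{"hand":1,"slide":[15.2,19.6,6],"twist":0.09},{"hand":1,"slide":[15.2,19.6,6],"twist":0.09}]'; cat > place2.py <<'E'
from h import *
import sys
o=manip.get_obs();p=o['eef_pos'];y=o['ee_rot'][2];s=snap('wrist',sys.argv[1])
X=np.array([np.cos(y),np.sin(y)]);Y=np.array([np.sin(y),-np.cos(y)])
tool=lambda q:np.c_[(q[:,:2]-p[:2])@X,(q[:,:2]-p[:2])@Y]
z=p[2]-7.3
b=bluemask(s);uv=proj(s,[p[0],p[1],z])[0];m=pick(b,uv,17);d=big(m);print('small diamond tool',tool(ctr(s,d,z)[None]))
u,v=int(uv[0]),int(uv[1])
uv=proj(s,[*(p[:2]+37*X),27])[0];d=big(pick(b,uv,int(sys.argv[2])));print(uv,d.sum(),'long far diamond tool',tool(ctr(s,d,27)[None]))
go(636.2,-152.9,68,1.847)
E
python3 place2.py w18 22
```

```text
clock: 26.72
eef_pos: [634.9, -153.0, 92.3]
ee_rot: [3.14, 0.001, 1.846]
force: [-0.5, -0.8, -0.5]
grip_width: 54.1
small diamond tool [[ 0.0951445  -0.17766296]]
[278.4269388  173.85007409] 824 long far diamond tool [[35.54709001  1.71396375]]
now [ 634.8 -152.8   92.2] rpy [3.140e+00 1.000e-03 1.846e+00] slide cm [-0.05  0.13  2.42] twist -0.001 F [ 0.3 -0.3 -1.4] w 53.7 t 26.77 j7 0.25
```

View pics/w18.png

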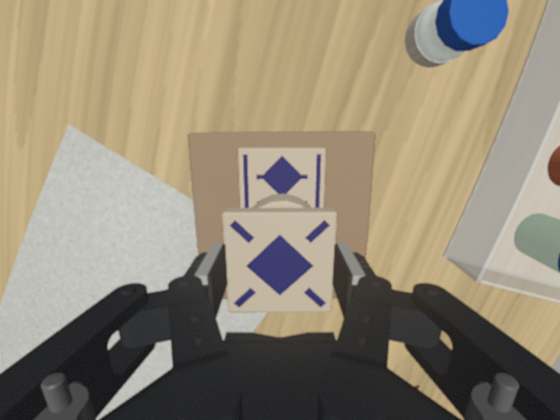

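```bash
python3 -m creep '[{"hand":1,"slide":[-0.05,0.13,0.6],"twist":0},{"hand":1,"slide":[-0.05,0.13,1.2],"twist":0},{"hand":1,"slide":[-0.05,0.13,1.8],"twist":0},{"hand":1,"slide":[-0.05,0.13,2.2],"twist":0},{"hand":1,"slide":[-0.05,0.13,2.3],"twist":0},{"hand":1,"slide":[-0.05,0.13,2.3],"twist":0},{"hand":1,"slide":[-0.05,0.13,2.3],"twist":0}]'; python3 place2.py w19 22
```

```text
clock: 27.65
eef_pos: [636.0, -152.6, 68.6]
ee_rot: [3.141, 0.0, 1.847]
force: [-0.5, 0.2, -0.4]
grip_width: 53.7
small diamond tool [[ 0.14149376 -0.16031673]]
[278.36281473 180.24725349] 1026 long far diamond tool [[35.36698293  0.71608626]]
now [ 636.  -152.6   68.6] rpy [3.141 0.    1.847] slide cm [-0.04  0.01  0.06] twist -0.0 F [ 0.   0.5 -0.1] w 53.5 t 27.7 j7 0.24
```

View pics/w19.png

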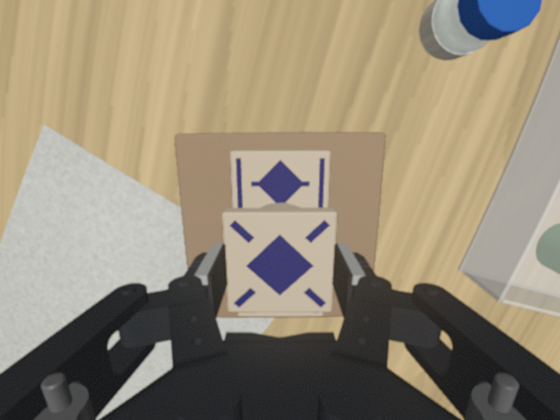

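```bash
python3 -m creep '[{"hand":1,"slide":[-0.07,0,0],"twist":0},{"hand":1,"slide":[-0.07,0,0.05],"twist":0},{"hand":1,"slide":[-0.07,0,0.1],"twist":0},{"hand":1,"slide":[-0.07,0,0.15],"twist":0},{"hand":1,"slide":[-0.07,0,0.15],"twist":0}]'; python3 place2.py w20 22
```

```text
clock: 28.32
eef_pos: [636.0, -153.2, 66.7]
ee_rot: [-3.141, 0.0, 1.847]
force: [0.4, -0.1, -0.7]
grip_width: 53.7
small diamond tool [[ 0.12802143 -0.19171305]]
[278.43190754 180.79529619] 1040 long far diamond tool [[36.04151787  0.86249966]]
now [ 636.  -153.1   66.7] rpy [-3.141 -0.     1.847] slide cm [ 0.02  0.03 -0.13] twist -0.0 F [ 0.8 -0.5 -0.4] w 53.4 t 28.38 j7 0.24
```

```bash
python3 -m creep '[{"hand":1,"slide":[-0.02,0.02,0.03],"twist":0},{"hand":1,"slide":[-0.02,0.02,0.06],"twist":0},{"hand":1,"slide":[-0.02,0.02,0.06],"twist":0}]'
```

```text
clock: 28.75
eef_pos: [636.3, -153.3, 66.3]
ee_rot: [3.142, 0.0, 1.847]
force: [-0.2, 0.0, -0.2]
grip_width: 53.6
```

```bash
python3 -m creep '[{"hand":1,"slide":[0,0,0.04],"twist":0},{"hand":1,"slide":[0,0,0.08],"twist":0},{"hand":1,"slide":[0,0,0.08],"twist":0}]'
```

```text
clock: 29.12
eef_pos: [636.4, -153.3, 66.3]
ee_rot: [3.142, 0.001, 1.847]
force: [-3.1, 0.3, 4.8]
grip_width: 53.9
```

Contact. I'll release.

```bash
python3 -m creep '[{"hand":-0.2,"slide":[0,0,0],"twist":0},{"hand":-0.35,"slide":[0,0,0],"twist":0},{"hand":-0.5,"slide":[0,0,0],"twist":0},{"hand":-0.6,"slide":[0,0,0],"twist":0},{"hand":-0.6,"slide":[0,0,-0.5],"twist":0},{"hand":-0.6,"slide":[0,0,-2],"twist":0},{"hand":-0.6,"slide":[0,0,-5],"twist":0},{"hand":-1,"slide":[0,0,-9],"twist":0},{"hand":-1,"slide":[0,0,-13],"twist":0},{"hand":-1,"slide":[0,0,-13],"twist":0},{"hand":-1,"slide":[0,0,-13],"twist":0}]'; python3 - <<'E'
from h import *
s=snap('wrist','w21');snap('side','s21')
go(514,315,160,1.847)
E
```

```text
clock: 30.5
eef_pos: [636.1, -153.3, 195.8]
ee_rot: [3.141, 0.001, 1.847]
force: [-0.6, 0.9, -0.8]
grip_width: 85.6
now [ 635.5 -153.3  194.3] rpy [-3.140e+00 -1.000e-03  1.847e+00] slide cm [48.37  1.07  3.43] twist -0.0 F [0.7 0.4 0.7] w 85.6 t 30.6 j7 0.29
```

View pics/w21.png

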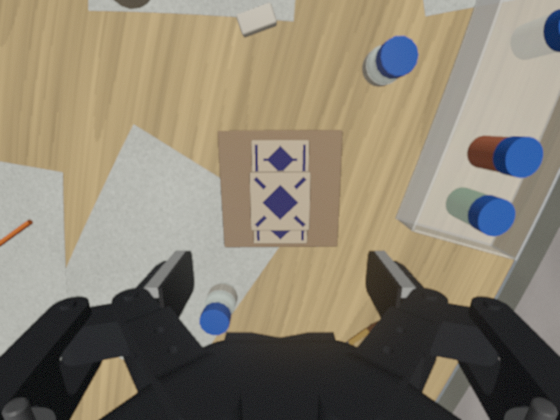

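View pics/s21.png

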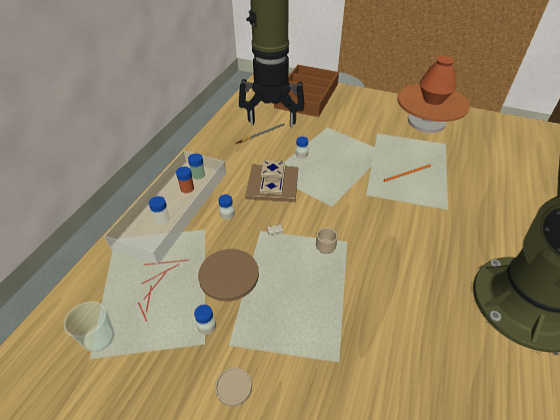

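The stack looks right: small tile centred at (280,202) over the ring. Now over to the saucer.

```bash
python3 -m creep '[{"hand":-1,"slide":[4,0.1,0],"twist":0},{"hand":-1,"slide":[10,0.2,0],"twist":0},{"hand":-1,"slide":[16,0.4,0],"twist":0},{"hand":-1,"slide":[22,0.5,0],"twist":0},{"hand":-1,"slide":[28,0.6,0],"twist":0},{"hand":-1,"slide":[34,0.8,1],"twist":0},{"hand":-1,"slide":[40,1,2],"twist":0},{"hand":-1,"slide":[45,1.1,3],"twist":0},{"hand":-1,"slide":[48,1.1,3.4],"twist":0},{"hand":-1,"slide":[48.4,1.1,3.4],"twist":0},{"hand":-1,"slide":[48.4,1.1,3.4],"twist":0},{"hand":-1,"slide":[48.4,1.1,3.4],"twist":0}]'; python3 - <<'E'
from h import *
s=snap('wrist','w22')
go(496,372,60,1.847)
E
```

```text
clock: 32.1
eef_pos: [516.0, 313.4, 161.1]
ee_rot: [-3.141, 0.001, 1.844]
force: [-0.3, 0.3, -0.4]
grip_width: 85.6
now [516.  313.5 161.3] rpy [-3.142e+00  1.000e-03  1.844e+00] slide cm [ 6.17 -0.34 10.13] twist -0.003 F [ 0.1 -0.1 -0.7] w 85.0 t 32.15 j7 -0.54
```

View pics/w22.png

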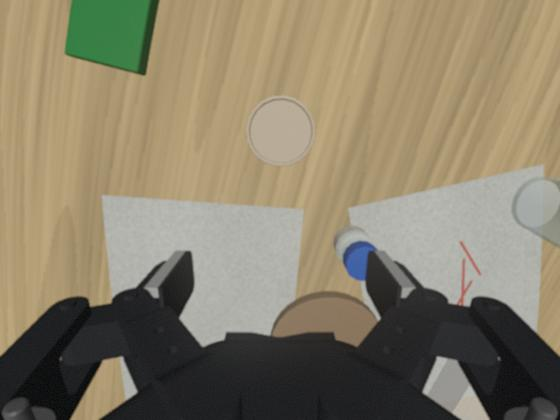

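The saucer is at (281,131), radius about 34 px.

```bash
cat > sauc.py <<'E'
from h import *
import sys
o=manip.get_obs();p=o['eef_pos'];y=o['ee_rot'][2];s=snap('wrist',sys.argv[1])
X=np.array([np.cos(y),np.sin(y)]);Y=np.array([np.sin(y),-np.cos(y)])
px=(int(sys.argv[2]),int(sys.argv[3]));R=int(sys.argv[4])
h=cv2.cvtColor(s['frame'],cv2.COLOR_RGB2HSV).astype(int);print(h[px[1],px[0]],h[px[1]-R-8,px[0]])
m=(h[...,1]<float(sys.argv[5])).astype(np.uint8);m=big(cv2.morphologyEx(pick(m,px,R+12),cv2.MORPH_OPEN,np.ones((3,3),np.uint8)));cv2.imwrite('pics/'+sys.argv[1]+'m.png',m*255)
e=circ(s,m,13);d=np.array(e[0])-p[:2];print(m.sum(),e,'tool',np.round([d@X,d@Y],2))
g=cv2.GaussianBlur(cv2.cvtColor(s['frame'],cv2.COLOR_RGB2GRAY),(3,3),0)
c=cv2.HoughCircles(g,cv2.HOUGH_GRADIENT,1.0,100,param1=80,param2=15,minRadius=R-6,maxRadius=R+6)
if c is not None:
    for k in c[0][:3]: print(k, onplane(s,[k[:2]],13))
go(*e[0],60)
E
python3 sauc.py w22 281 131 34 70
```

```text
[ 19  46 184] [ 20  86 166]
3879 ((500.11138916015625, 374.8084411621094), (62.63201904296875, 62.866024017333984), 175.96759033203125) tool [63.32  1.28]
[280.5 130.5  29.3] [[500.17991741 375.70896652  13.        ]]
[543.5 208.5  32.3] [[783.18296538 377.54496546  13.        ]]
now [515.9 313.7 161.3] rpy [3.142e+00 1.000e-03 1.844e+00] slide cm [ 6.31  0.13 10.13] twist 0.0 F [-0.2  1.2  0.5] w 85.3 t 32.2 j7 -0.54
```

View pics/w22m.png

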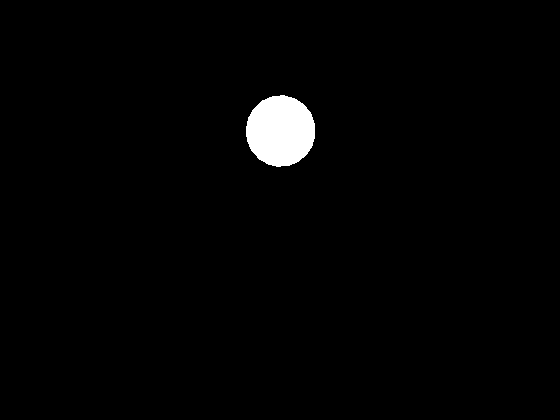

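```bash
python3 -m creep '[{"hand":-1,"slide":[3,0.1,2],"twist":0},{"hand":-0.8,"slide":[6,0.1,6],"twist":0},{"hand":-0.8,"slide":[6.4,0.1,10],"twist":0},{"hand":-0.8,"slide":[6.4,0.1,10.6],"twist":0},{"hand":-0.8,"slide":[6.4,0.1,10.6],"twist":0},{"hand":-0.8,"slide":[6.4,0.1,10.6],"twist":0},{"hand":-0.8,"slide":[6.4,0.1,10.6],"twist":0}]';python3 sauc.py w23 279 238 50 70
```

```text
clock: 33.08
eef_pos: [499.6, 377.3, 57.0]
ee_rot: [3.139, -0.0, 1.846]
force: [-0.6, -0.6, 0.6]
grip_width: 76.8
[ 19  45 185] [ 21  85 171]
7749 ((499.7369079589844, 375.9610595703125), (62.400047302246094, 64.72048950195312), 14.710678100585938) tool [-1.34 -0.24]
[278.5 234.5  44.7] [[498.96554383 379.82988203  13.        ]]
now [499.4 377.3  56.7] rpy [ 3.139 -0.     1.846] slide cm [-0.14 -0.   -0.33] twist 0.0 F [-0.2  0.1 -0.4] w 77.0 t 33.12 j7 -0.72
```

View pics/w23.png

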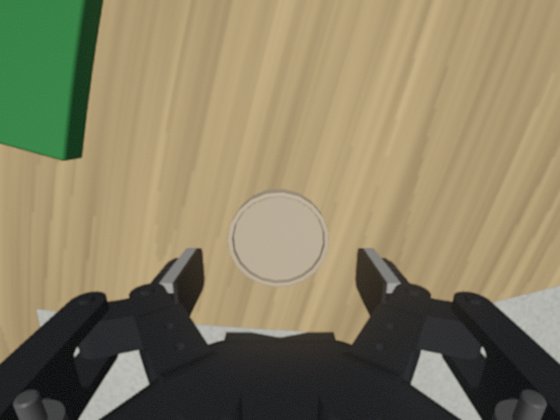

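```bash
python3 -m creep '[{"hand":-0.8,"slide":[-0.2,0,1],"twist":0},{"hand":-0.7,"slide":[-0.2,0,2.2],"twist":0},{"hand":-0.7,"slide":[-0.2,0,3.2],"twist":0},{"hand":-0.7,"slide":[-0.2,0,3.9],"twist":0},{"hand":-0.65,"slide":[-0.2,0,4],"twist":0},{"hand":-0.65,"slide":[-0.2,0,4],"twist":0}]'
```

```text
clock: 33.88
eef_pos: [499.1, 375.5, 15.5]
ee_rot: [3.141, -0.0, 1.847]
force: [-0.4, 0.1, -0.9]
grip_width: 70.6
```

```bash
python3 -m creep '[{"hand":-0.5,"slide":[0,0,0],"twist":0},{"hand":-0.2,"slide":[0,0,0],"twist":0},{"hand":0.5,"slide":[0,0,0],"twist":0},{"hand":1,"slide":[0,0,0],"twist":0},{"hand":1,"slide":[0,0,0],"twist":0}]';python3 sauc.py w24 279 268 62 70
```

```text
clock: 34.5
eef_pos: [499.4, 375.7, 16.7]
ee_rot: [3.14, 0.0, 1.847]
force: [-1.4, -1.1, 5.6]
grip_width: 61.5
[ 18  45 186] [ 20  84 171]
12310 ((499.703125, 376.43280029296875), (62.656681060791016, 65.10986328125), 16.047828674316406) tool [0.6  0.53]
[279.5 260.5  59.5] [[498.74444655 380.02786973  13.        ]]
now [499.3 375.7  16.8] rpy [3.14  0.    1.847] slide cm [ 0.06  0.06 -4.32] twist 0.0 F [-2.5 -2.1  5.1] w 61.5 t 34.55 j7 -0.74
```

View pics/w24.png

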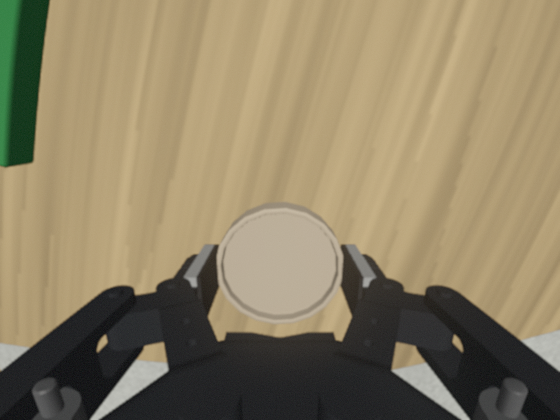

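```bash
python3 -m creep '[{"hand":1,"slide":[0,0,-0.3],"twist":0},{"hand":1,"slide":[0,0,-1],"twist":0},{"hand":1,"slide":[0,0,-3],"twist":0},{"hand":1,"slide":[0,0,-7],"twist":0},{"hand":1,"slide":[0,0,-11],"twist":0},{"hand":1,"slide":[0,0,-13.5],"twist":0},{"hand":1,"slide":[0,0,-13.5],"twist":0}]'; python3 -c "
from h import *
go(613.3,161,65,1.847)"
```

```text
clock: 35.42
eef_pos: [500.1, 376.7, 153.9]
ee_rot: [3.136, -0.002, 1.847]
force: [0.6, 1.2, -0.5]
grip_width: 61.2
now [500.1 376.7 153.9] rpy [ 3.136e+00 -2.000e-03  1.847e+00] slide cm [-23.84   5.01   8.89] twist -0.0 F [ 0.6  1.2 -0.5] w 61.2 t 35.42 j7 -0.66
```

```bash
python3 -m creep '[{"hand":1,"slide":[-2,0.4,0],"twist":0},{"hand":1,"slide":[-6,1.2,0],"twist":0},{"hand":1,"slide":[-11,2.3,0],"twist":0},{"hand":1,"slide":[-16,3.3,0],"twist":0},{"hand":1,"slide":[-20.5,4.3,0],"twist":0},{"hand":1,"slide":[-23,4.9,1],"twist":0},{"hand":1,"slide":[-23.8,5,4],"twist":0},{"hand":1,"slide":[-23.8,5,7],"twist":0},{"hand":1,"slide":[-23.8,5,8.8],"twist":0},{"hand":1,"slide":[-23.8,5,8.8],"twist":0},{"hand":1,"slide":[-23.8,5,8.8],"twist":0},{"hand":1,"slide":[-23.8,5,8.8],"twist":0}]'; python3 -c "
from h import *
snap('wrist','w25');go(613.3,161,33,1.847)"
```

```text
clock: 36.92
eef_pos: [612.8, 160.5, 63.7]
ee_rot: [3.139, 0.0, 1.847]
force: [0.5, 0.1, -1.0]
grip_width: 61.3
now [612.7 160.3  63.6] rpy [3.14  0.    1.847] slide cm [0.05 0.08 3.06] twist 0.0 F [-0.3  0.7 -0.9] w 61.2 t 36.98 j7 -0.3
```

View pics/w25.png

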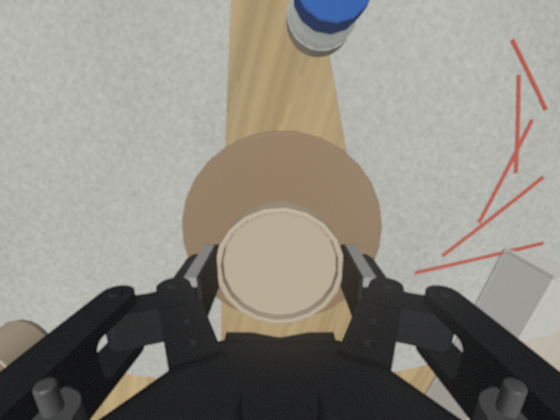

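```bash
cat > place3.py <<'E'
from h import *
from scipy.optimize import least_squares
import sys
o=manip.get_obs();p=o['eef_pos'];y=o['ee_rot'][2];s=snap('wrist',sys.argv[1])
X=np.array([np.cos(y),np.sin(y)]);Y=np.array([np.sin(y),-np.cos(y)])
tool=lambda q:np.c_[(q[:,:2]-p[:2])@X,(q[:,:2]-p[:2])@Y]
m=simmask(s,(280,165),14);pts=[]
for a in np.radians(np.arange(185,356,4)):   # rays upward from (282,225)
    r=np.arange(60,150);u=np.round(282+r*np.cos(a)).astype(int);v=np.round(225+r*np.sin(a)).astype(int)
    on=m[v,u].astype(bool)
    if on.any():
        k=np.nonzero(on)[0];k=k[k<70].max() if (k<70).any() else None
        # last run end
        kk=np.nonzero(on)[0][0]
        while kk+1<len(on) and on[kk+1:kk+3].any(): kk+=1
        pts.append((282+(r[kk]+.5)*np.cos(a),225+(r[kk]+.5)*np.sin(a)))
q=tool(onplane(s,pts,15))
f=lambda c:np.hypot(q[:,0]-c[0],q[:,1]-c[1])-c[2]
R=least_squares(f,[0,0,65],loss='soft_l1');R2=least_squares(lambda c:np.hypot(q[:,0]-c[0],q[:,1]-c[1])-65,[0,0],loss='soft_l1')
print('bat free',np.round(R.x,2),'fixed r',np.round(R2.x,2),'res',np.round(np.abs(f(R.x)).max(),2),len(q))
im=s['frame'].astype(int);mm=(im[...,0]>165).astype(np.uint8);uv=(280,265);mm=big(pick(mm,uv,66))
cv2.imwrite('pics/'+sys.argv[1]+'m.png',mm*255)
c=max(cv2.findContours(mm,cv2.RETR_EXTERNAL,cv2.CHAIN_APPROX_NONE)[0],key=len)[:,0]
t=tool(onplane(s,c,p[2]-3.7));e=cv2.fitEllipse(t.astype(np.float32));print('saucer',np.round(e[0],2),np.round(e[1],1))
go(613.3,161,33)
E
python3 place3.py w26
```

```text
bat free [ 2.63  2.16 62.69] fixed r [-0.2  2.2] res 0.63 43
saucer [-2.22  0.44] [60.7 67.3]
now [612.6 160.2  63.5] rpy [3.14  0.    1.847] slide cm [0.06 0.09 3.05] twist 0.0 F [ 0.5  1.  -0.3] w 61.1 t 37.02 j7 -0.3
```

View pics/w26m.png

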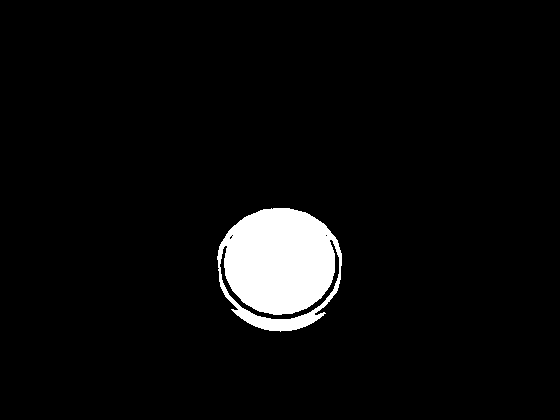

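```bash
python3 -m creep '[{"hand":1,"slide":[0.06,0.13,0.7],"twist":0},{"hand":1,"slide":[0.06,0.13,1.4],"twist":0},{"hand":1,"slide":[0.06,0.13,2],"twist":0},{"hand":1,"slide":[0.06,0.13,2.5],"twist":0},{"hand":1,"slide":[0.06,0.13,2.6],"twist":0},{"hand":1,"slide":[0.06,0.13,2.6],"twist":0},{"hand":1,"slide":[0.06,0.13,2.6],"twist":0}]'
sed -i 's/^t=tool/c=c[c[:,1]<300]\nt=tool/; s/,14);pts/,float(sys.argv[2]));pts/' place3.py
python3 place3.py w27 14;python3 place3.py w28 20;
```

```text
clock: 37.9
eef_pos: [613.3, 160.9, 36.7]
ee_rot: [3.141, 0.0, 1.847]
force: [-0.2, -0.1, -1.3]
grip_width: 61.3
bat free [ 2.08  1.36 62.84] fixed r [-0.5   1.39] res 0.66 43
saucer [-0.31  0.43] [61.2 62.7]
now [613.3 160.9  36.7] rpy [3.141 0.    1.847] slide cm [0.01 0.01 0.37] twist 0.0 F [ 0.5 -0.6 -0.9] w 61.5 t 37.95 j7 -0.32
bat free [ 3.17  1.21 62.35] fixed r [-0.03  1.23] res 11.85 43
saucer [-0.37  0.46] [61.2 62.8]
now [613.3 160.9  36.7] rpy [3.141 0.    1.847] slide cm [0.01 0.01 0.37] twist 0.0 F [-0.2  0.5 -0.5] w 61.2 t 38.0 j7 -0.32
```

View pics/w27.png

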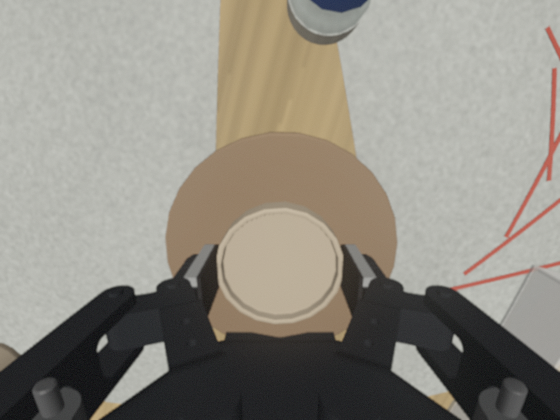

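```bash
python3 -m creep '[{"hand":1,"slide":[0.06,0.08,0.1],"twist":0},{"hand":1,"slide":[0.06,0.08,0.2],"twist":0},{"hand":1,"slide":[0.06,0.08,0.3],"twist":0},{"hand":1,"slide":[0.06,0.08,0.4],"twist":0},{"hand":1,"slide":[0.06,0.08,0.4],"twist":0},{"hand":1,"slide":[0.06,0.08,0.4],"twist":0}]'; python3 place3.py w29 14
```

```text
clock: 38.75
eef_pos: [613.7, 161.6, 32.4]
ee_rot: [3.142, 0.0, 1.847]
force: [-0.1, -0.6, -1.5]
grip_width: 61.3
bat free [ 1.72  0.8  62.67] fixed r [-1.03  0.81] res 0.63 43
saucer [-0.37  0.42] [61.3 62.8]
now [613.7 161.6  32.4] rpy [3.142 0.    1.847] slide cm [-0.05 -0.06 -0.06] twist 0.0 F [-0.5 -0.7 -0.2] w 61.3 t 38.8 j7 -0.32
```

```bash
python3 -m creep '[{"hand":1,"slide":[0.03,0.03,0.03],"twist":0},{"hand":1,"slide":[0.03,0.03,0.08],"twist":0},{"hand":1,"slide":[0.03,0.03,0.13],"twist":0},{"hand":1,"slide":[0.03,0.03,0.13],"twist":0}]'
```

```text
clock: 39.3
eef_pos: [614.0, 162.1, 31.8]
ee_rot: [3.141, 0.0, 1.847]
force: [-1.6, -0.7, 5.8]
grip_width: 61.5
```

Contact; I'll release the saucer and look.

```bash
python3 -m creep '[{"hand":-0.35,"slide":[0,0,0],"twist":0},{"hand":-0.5,"slide":[0,0,0],"twist":0},{"hand":-0.65,"slide":[0,0,0],"twist":0},{"hand":-0.75,"slide":[0,0,0],"twist":0},{"hand":-0.8,"slide":[0,0,-0.5],"twist":0},{"hand":-0.8,"slide":[0,0,-2],"twist":0},{"hand":-0.8,"slide":[0,0,-5],"twist":0},{"hand":-1,"slide":[0,0,-9],"twist":0},{"hand":-1,"slide":[0,0,-13],"twist":0},{"hand":-1,"slide":[0,0,-13],"twist":0},{"hand":-1,"slide":[0,0,-13],"twist":0}]'; python3 - <<'E'
from h import *
s=snap('wrist','w30');snap('top','t30')
m=big(pick(simmask(s,(240,170),14),(280,195),80));
c=max(cv2.findContours(m,cv2.RETR_EXTERNAL,cv2.CHAIN_APPROX_NONE)[0],key=len)
h=cv2.convexHull(c)[:,0];print('bat',cv2.fitEllipse(onplane(s,c[:,0],15)[:,:2].astype(np.float32)))
f=s['frame'].astype(int);m=big(pick((f[...,0]>160).astype(np.uint8),(278,200),45));print(m.sum(),'saucer',circ(s,m,28));cv2.imwrite('pics/w30m.png',m*255)
go(435,7,160)
E
```

```text
clock: 40.67
eef_pos: [613.8, 161.9, 161.4]
ee_rot: [3.141, 0.001, 1.847]
force: [-0.0, 0.6, -0.6]
grip_width: 85.3
bat ((614.5299072265625, 161.79931640625), (125.92353057861328, 128.15234375), 23.567182540893555)
3367 saucer ((614.5374145507812, 161.70700073242188), (61.86793518066406, 61.94880676269531), 142.4306182861328)
now [613.2 161.6 160.1] rpy [-3.14   0.     1.847] slide cm [-1.002e+01 -2.136e+01  1.000e-02] twist 0.0 F [ 0.9 -0.6 -0.5] w 85.5 t 40.77 j7 -0.25
```

View pics/w30.png

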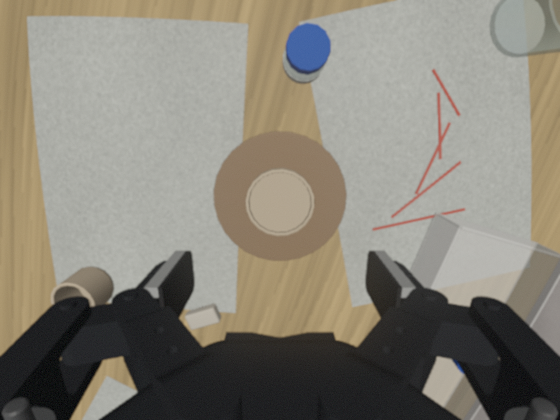

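The saucer is on the bat, with fitted centres equal within 0.1 mm. Now the cup.

```bash
python3 -c "
from h import *
go(451,-51,170)"; python3 -m creep '[{"hand":-1,"slide":[-3,-4,0],"twist":0},{"hand":-1,"slide":[-7,-9,0],"twist":0},{"hand":-1,"slide":[-11,-14,0],"twist":0},{"hand":-1,"slide":[-14,-18,0],"twist":0},{"hand":-1,"slide":[-16,-21,0],"twist":0},{"hand":-1,"slide":[-16,-21.3,0],"twist":0},{"hand":-1,"slide":[-16,-21.3,0],"twist":0},{"hand":-1,"slide":[-16,-21.3,0],"twist":0}]'; python3 -c "
from h import *
snap('wrist','w31');go(435,7,80)"
```

```text
now [613.2 161.6 160.1] rpy [-3.14   0.     1.847] slide cm [-16.04 -21.4   -0.99] twist 0.0 F [ 0.9 -0.6 -0.5] w 85.5 t 40.77 j7 -0.25
clock: 41.78
eef_pos: [453.2, -48.6, 161.0]
ee_rot: [3.141, -0.001, 1.849]
force: [-0.5, 0.6, 0.1]
grip_width: 85.2
now [453.1 -48.6 161. ] rpy [ 3.141e+00 -1.000e-03  1.849e+00] slide cm [ 5.85 -0.22  8.1 ] twist 0.0 F [-0.3 -0.2 -0.7] w 85.4 t 41.83 j7 0.34
```

View pics/w31.png

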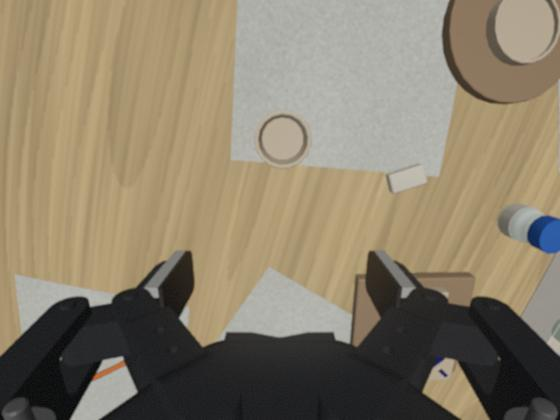

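The cup's rim is at (283,139), radius about 28 px.

```bash
cat > cup.py <<'E'
from h import *
import sys
o=manip.get_obs();p=o['eef_pos'];y=o['ee_rot'][2];s=snap('wrist',sys.argv[1])
X=np.array([np.cos(y),np.sin(y)]);Y=np.array([np.sin(y),-np.cos(y)])
px=(int(sys.argv[2]),int(sys.argv[3]));R=int(sys.argv[4]);z=float(sys.argv[5]);z=z if z>0 else p[2]+z
g=cv2.GaussianBlur(cv2.cvtColor(s['frame'],cv2.COLOR_RGB2GRAY),(3,3),0)
g=cv2.resize(g,None,fx=2,fy=2,interpolation=cv2.INTER_CUBIC)
x0,y0=2*(px[0]-R-20),2*(px[1]-R-20);x0=max(x0,0);y0=max(y0,0)
c=cv2.HoughCircles(g[y0:y0+4*R+80,x0:x0+4*R+80],cv2.HOUGH_GRADIENT_ALT,1.5,20,param1=100,param2=0.6,minRadius=int(1.4*R),maxRadius=int(2.4*R))
if c is None: print('none')
else:
  for k in c[0][:5]:
    u,v=(k[0]+x0)/2-.25,(k[1]+y0)/2-.25;q=onplane(s,[(u,v),(u+k[2]/2,v)],z);d=q[0,:2]-p[:2];print(round(u,1),round(v,1),'r px',k[2]/2,np.round(q[0],1),'r mm',round(np.linalg.norm(q[1]-q[0]),1),'tool',np.round([d@X,d@Y],2))
# radial rim profile
go(p[0],p[1],37)
E
python3 cup.py w31 283 139 27 42
```

```text
283.8 136.8 r px 22.816025 [440.8   9.9  42. ] r mm 18.7 tool [59.63  4.2 ]
283.8 136.8 r px 28.72701 [440.8   9.9  42. ] r mm 23.6 tool [59.63  4.2 ]
now [453.1 -48.7 161. ] rpy [ 3.141e+00 -1.000e-03  1.849e+00] slide cm [1.00e-02 1.00e-02 1.24e+01] twist 0.0 F [ 0.5  0.8 -0.6] w 85.4 t 41.88 j7 0.34
```

```bash
python3 -m creep '[{"hand":-1,"slide":[3,0.2,2],"twist":0},{"hand":-0.7,"slide":[5.8,0.4,5],"twist":0},{"hand":-0.7,"slide":[6,0.4,7.5],"twist":0},{"hand":-0.7,"slide":[6,0.4,8],"twist":0},{"hand":-0.7,"slide":[6,0.4,8],"twist":0},{"hand":-0.7,"slide":[6,0.4,8],"twist":0},{"hand":-0.7,"slide":[6,0.4,8],"twist":0}]'; python3 cup.py w32 278 238 42 42
```

```text
clock: 42.75
eef_pos: [440.8, 8.5, 81.9]
ee_rot: [3.14, 0.001, 1.846]
force: [0.6, -0.6, 0.3]
grip_width: 72.3
277.2 239.5 r px 34.10587 [439.8   9.1  42. ] r mm 20.7 tool [ 0.86 -0.75]
now [440.6   8.5  81.7] rpy [3.141e+00 1.000e-03 1.846e+00] slide cm [-0.01  0.02  4.47] twist 0.0 F [ 0.1 -0.3 -0.2] w 73.0 t 42.8 j7 0.14
```

View pics/w32.png

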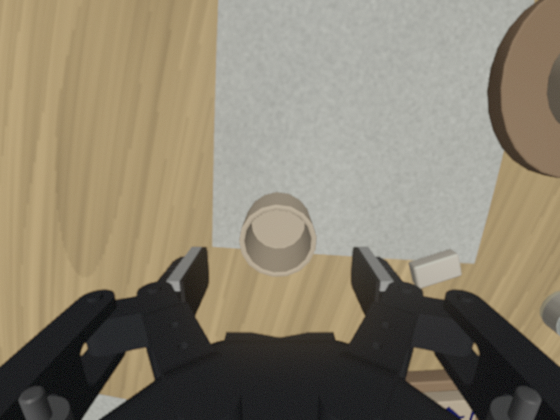

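```bash
python3 -m creep '[{"hand":-0.7,"slide":[0.08,-0.03,1],"twist":0},{"hand":-0.6,"slide":[0.08,-0.03,2.2],"twist":0},{"hand":-0.6,"slide":[0.08,-0.03,3.4],"twist":0},{"hand":-0.6,"slide":[0.08,-0.03,4.5],"twist":0},{"hand":-0.5,"slide":[0.08,-0.03,4.9],"twist":0},{"hand":-0.4,"slide":[0.08,-0.03,4.9],"twist":0},{"hand":-0.2,"slide":[0.08,-0.03,4.9],"twist":0},{"hand":0,"slide":[0.08,-0.03,4.9],"twist":0},{"hand":0.5,"slide":[0.08,-0.03,4.9],"twist":0},{"hand":1,"slide":[0.08,-0.03,4.9],"twist":0},{"hand":1,"slide":[0.08,-0.03,4.9],"twist":0}]'; python3 cup.py w33 279 262 50 42
```

```text
clock: 44.18
eef_pos: [440.0, 9.5, 32.9]
ee_rot: [3.141, 0.001, 1.847]
force: [-2.1, 0.2, 5.6]
grip_width: 45.9
281.5 278.8 r px 45.879734 [441.   11.4  42. ] r mm 20.5 tool [1.61 1.45]
now [440.    9.5  32.9] rpy [3.141e+00 1.000e-03 1.847e+00] slide cm [-0.    0.   -0.41] twist 0.0 F [-1.3  0.8  4.7] w 46.4 t 44.23 j7 0.05
```

View pics/w33.png

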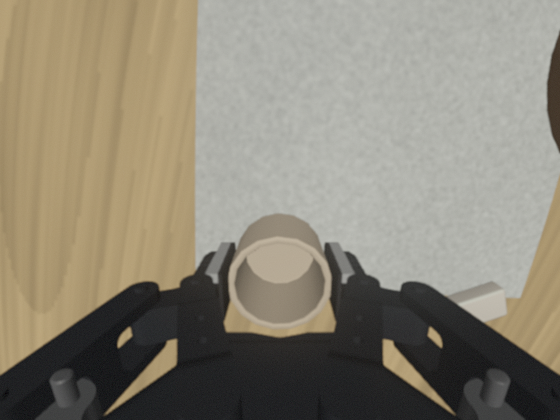

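```bash
python3 -m creep '[{"hand":1,"slide":[0,0,-0.3],"twist":0},{"hand":1,"slide":[0,0,-1],"twist":0},{"hand":1,"slide":[0,0,-3],"twist":0},{"hand":1,"slide":[0,0,-6],"twist":0},{"hand":1,"slide":[1,2,-9],"twist":0},{"hand":1,"slide":[3,6,-10],"twist":0},{"hand":1,"slide":[5,10.5,-10],"twist":0},{"hand":1,"slide":[7,15,-10],"twist":0},{"hand":1,"slide":[9,19,-10],"twist":0},{"hand":1,"slide":[9.9,20.9,-9],"twist":0},{"hand":1,"slide":[9.9,20.9,-7],"twist":0},{"hand":1,"slide":[9.9,20.9,-5.6],"twist":0},{"hand":1,"slide":[9.9,20.9,-5.6],"twist":0},{"hand":1,"slide":[9.9,20.9,-5.6],"twist":0},{"hand":1,"slide":[9.9,20.9,-5.6],"twist":0}]'; python3 -c "
from h import *
snap('wrist','w34');go(614,162,60)"
```

```text
clock: 46.1
eef_pos: [614.1, 161.4, 89.0]
ee_rot: [3.14, 0.001, 1.846]
force: [-0.4, 0.2, -1.3]
grip_width: 46.3
now [614.1 161.6  89. ] rpy [3.14  0.    1.846] slide cm [0.04 0.01 2.9 ] twist 0.0 F [ 0.1 -0.1 -1.2] w 46.4 t 46.15 j7 -0.32
```

View pics/w34.png

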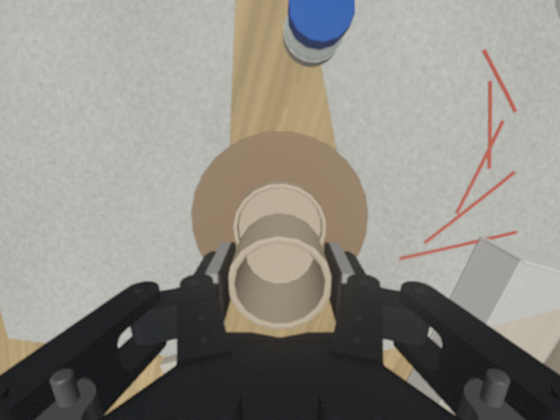

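```bash
python3 - <<'E'
from h import *
s=snap('wrist');o=manip.get_obs();p=o['eef_pos'];y=o['ee_rot'][2]
X=np.array([np.cos(y),np.sin(y)]);Y=np.array([np.sin(y),-np.cos(y)])
for uv in [(229.5,282),(331,282),(280,237.5),(280,328.5)]:
    q=onplane(s,[uv],p[2]+9.1)[0,:2]-p[:2];print(uv,np.round([q@X,q@Y],2))
f=s['frame'][170:340,210:350];cv2.imwrite('pics/w35c.png',cv2.cvtColor(cv2.resize(f,None,fx=4,fy=3.5,interpolation=cv2.INTER_CUBIC),cv2.COLOR_RGB2BGR))
E
```

```text
(229.5, 282) [ -0.19 -21.83]
(331, 282) [-0.3 23.7]
(280, 237.5) [21.14  0.84]
(280, 328.5) [-25.01   0.79]
```

View pics/w35c.png

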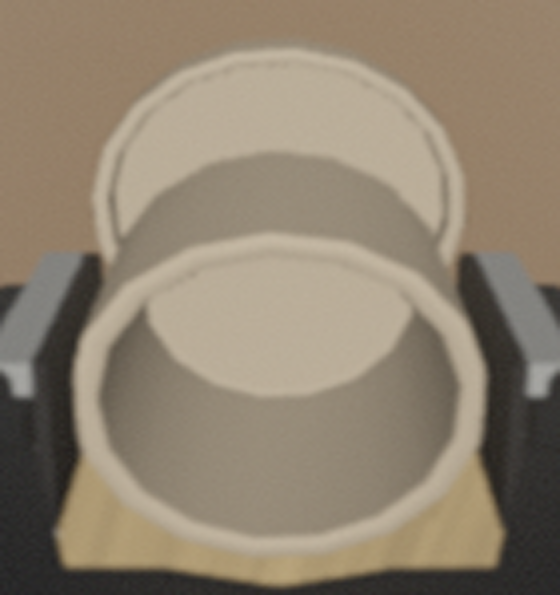

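```bash
cat > rel.py <<'E'
from h import *
import sys
a=[float(x) for x in sys.argv[1:]]
s=snap('wrist');o=manip.get_obs();p=o['eef_pos'];y=o['ee_rot'][2]
X=np.array([np.cos(y),np.sin(y)]);Y=np.array([np.sin(y),-np.cos(y)])
t=lambda uv,z:(lambda q:np.round([q@X,q@Y],2))(onplane(s,[uv],z)[0,:2]-p[:2])
print('foot far',t((280,a[0]),p[2]-32.9),'saucer outer far',t((280,a[1]),28),'saucer L/R',t((a[2],a[4]),28),t((a[3],a[4]),28))
go(614,162,60)
E
python3 rel.py 213.4 183.7 233.5 326 226
```

```text
foot far [19.36  1.  ] saucer outer far [31.23  1.1 ] saucer L/R [  2.27 -30.41] [ 2.14 32.21]
now [613.9 161.7  88.7] rpy [3.141 0.    1.847] slide cm [0.03 0.02 2.87] twist 0.0 F [-0.1 -0.  -0. ] w 46.3 t 46.25 j7 -0.32
```

```bash
python3 -m creep '[{"hand":1,"slide":[0.1,0.01,0.6],"twist":0},{"hand":1,"slide":[0.1,0.01,1.2],"twist":0},{"hand":1,"slide":[0.1,0.01,1.8],"twist":0},{"hand":1,"slide":[0.1,0.01,2.4],"twist":0},{"hand":1,"slide":[0.1,0.01,2.7],"twist":0},{"hand":1,"slide":[0.1,0.01,2.7],"twist":0},{"hand":1,"slide":[0.1,0.01,2.7],"twist":0}]'; python3 - <<'E'
from h import *
s=snap('wrist','w36')
f=s['frame'][170:340,210:350];cv2.imwrite('pics/w36c.png',cv2.cvtColor(cv2.resize(f,None,fx=4,fy=3.5,interpolation=cv2.INTER_CUBIC),cv2.COLOR_RGB2BGR))
E
```

```text
clock: 47.12
eef_pos: [613.6, 162.8, 61.3]
ee_rot: [3.141, 0.0, 1.847]
force: [0.2, 0.6, -0.3]
grip_width: 45.8
```

View pics/w36c.png

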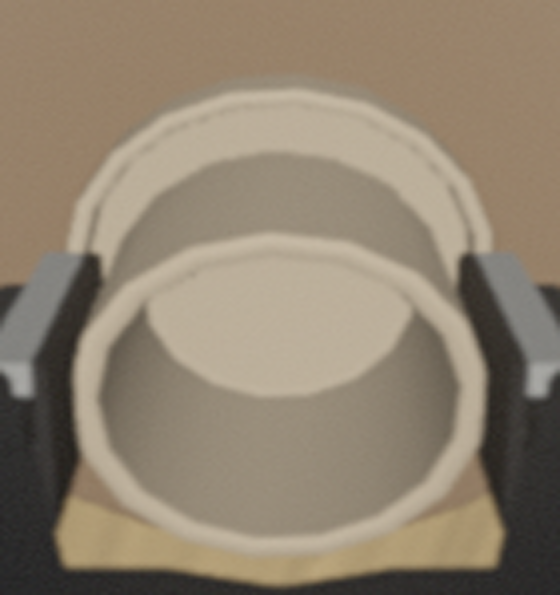

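```bash
python3 rel.py 213.4 195.1 227.5 332.75 238.6
```

```text
foot far [19.53  0.89] saucer outer far [30.07  0.9 ] saucer L/R [  4.08 -29.8 ] [ 3.97 31.71]
now [613.7 162.8  61.4] rpy [3.141 0.    1.847] slide cm [-0.08  0.01  0.14] twist 0.0 F [ 0.1  0.4 -1.4] w 46.2 t 47.23 j7 -0.34
```

Cup and saucer are aligned within about 0.5 mm. Lowering.

```bash
python3 -m creep '[{"hand":1,"slide":[0,0,0.15],"twist":0},{"hand":1,"slide":[0,0,0.3],"twist":0},{"hand":1,"slide":[0,0,0.4],"twist":0},{"hand":1,"slide":[0,0,0.45],"twist":0},{"hand":1,"slide":[0,0,0.45],"twist":0}]'
```

```text
clock: 47.85
eef_pos: [613.4, 162.7, 56.5]
ee_rot: [-3.141, 0.0, 1.847]
force: [0.3, -0.4, -0.5]
grip_width: 46.2
```

```bash
python3 -m creep '[{"hand":1,"slide":[0,0,0.04],"twist":0},{"hand":1,"slide":[0,0,0.08],"twist":0},{"hand":1,"slide":[0,0,0.1],"twist":0},{"hand":1,"slide":[0,0,0.1],"twist":0}]'
```

```text
clock: 48.35
eef_pos: [613.5, 162.8, 56.0]
ee_rot: [3.141, 0.0, 1.847]
force: [-1.5, -0.5, 4.3]
grip_width: 46.2
```

```bash
python3 -m creep '[{"hand":0,"slide":[0,0,0],"twist":0},{"hand":-0.15,"slide":[0,0,0],"twist":0},{"hand":-0.35,"slide":[0,0,0],"twist":0},{"hand":-0.5,"slide":[0,0,0],"twist":0},{"hand":-0.6,"slide":[0,0,-0.5],"twist":0},{"hand":-0.6,"slide":[0,0,-2],"twist":0},{"hand":-0.6,"slide":[0,0,-5],"twist":0},{"hand":-1,"slide":[0,0,-9],"twist":0},{"hand":-1,"slide":[0,0,-13],"twist":0},{"hand":-1,"slide":[0,0,-13],"twist":0},{"hand":-1,"slide":[0,0,-13],"twist":0}]'; python3 - <<'E'
from h import *
s=snap('wrist','w37')
f=s['frame'][110:290,190:370];cv2.imwrite('pics/w37c.png',cv2.cvtColor(cv2.resize(f,None,fx=3.2,fy=3.2,interpolation=cv2.INTER_CUBIC),cv2.COLOR_RGB2BGR))
E
```

```text
clock: 49.72
eef_pos: [613.4, 162.6, 185.9]
ee_rot: [3.141, 0.001, 1.847]
force: [-0.7, 0.1, -0.3]
grip_width: 85.4
```

View pics/w37c.png

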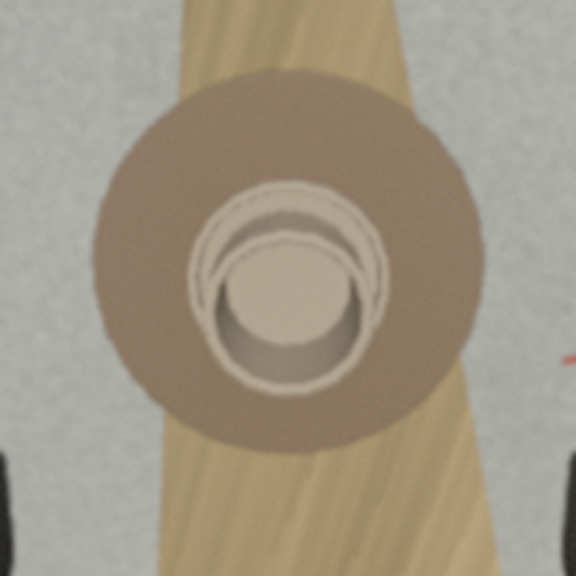

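```bash
python3 - <<'E'
from h import *
s=snap('wrist','w38');snap('side','s38');snap('top','t38')
P=lambda c,r,z:onplane(s,[(c/3.2+190-.3,r/3.2+110-.3)],z)[0,:2]
print('rim', (P(207,313,65)+P(371,313,65))/2,(P(289,230,65)+P(289,396,65))/2, np.linalg.norm(P(289,230,65)-P(289,396,65)))
print('saucer LR mid',(P(188,276,28)+P(389,276,28))/2,'far',P(289,181,28))
y=manip.get_obs()['ee_rot'][2];print('saucer c from far', P(289,181,28)-31*np.array([np.cos(y),np.sin(y)]))
f=np.asarray(snap('side')['frame'])[120:330,160:370];cv2.imwrite('pics/s38c.png',cv2.cvtColor(cv2.resize(f,None,fx=2.8,fy=2.8,interpolation=cv2.INTER_CUBIC),cv2.COLOR_RGB2BGR))
E
```

```text
rim [614.12553746 161.66565417] [614.28357568 161.11283432] 47.16160117645198
saucer LR mid [613.50844963 163.35239777] far [605.62913397 191.87971342]
saucer c from far [614.07960163 162.05372481]
```

View pics/s38c.png

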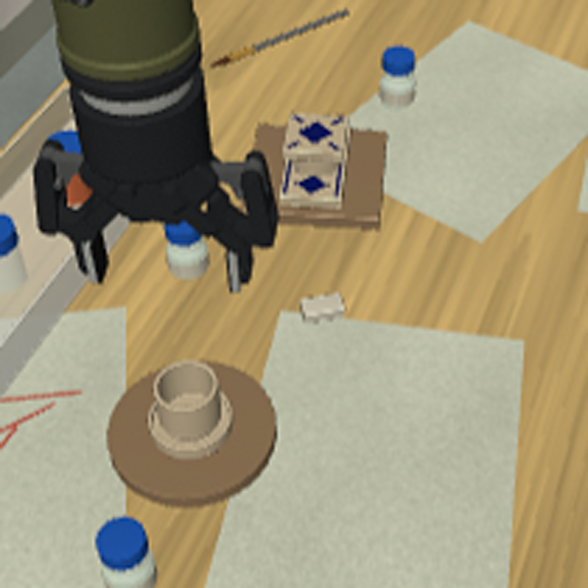

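View pics/t38.png

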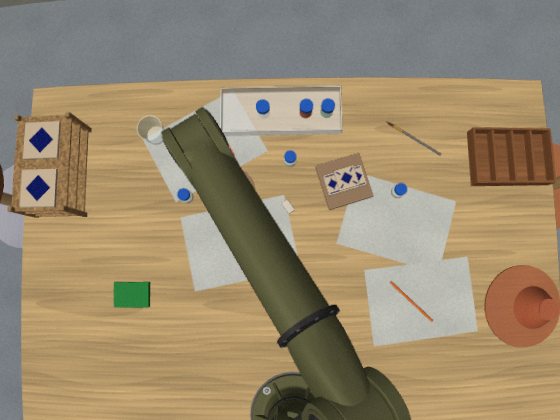

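```bash
python3 - <<'E'
from h import *
o=manip.get_obs();print(o['clock'],o['force'].round(1) if hasattr(o['force'],'round') else o['force'])
a=cv2.imread('pics/top0.png').astype(int);b=cv2.imread('pics/t38.png').astype(int)
def cap(i,px):
    m=((i[...,0]-i[...,2]>60)&(i[...,0]>120)).astype(np.uint8);m=pick(m,px,12);v,u=np.nonzero(m);return np.round([u.mean(),v.mean()],2)
for px in((290,157),(184,195),(400,189)): print('jar px',cap(a,px),cap(b,px))
s=snap('top')
d=big(pick(bluemask(s),(346,178),8));print('small tile',ctr(s,d,59))
m=pick(bluemask(s),(346,179),32)
m2=big(pick(simmask(s,(332,200),16)|m,(344,181),46))
print('bat approx',rect(s,m2,15)[0])
l=m.copy();r=rect(s,l,27)[0];print('blue long extents',r)
s=viewer.snapshot('side');d=big(pick(bluemask(s),(272,167),7));print('small side',ctr(s,d,59))
E
```

```text
49.975 [-0.5 -0.5 -0.2]
jar px [289.79 156.05] [289.71 156.08]
jar px [182.8  193.74] [182.77 193.77]
jar px [400.63 188.65] [400.42 188.7 ]
small tile [ 634.08788664 -152.47007776]
bat approx ((633.7947387695312, -149.91259765625), (133.45230102539062, 133.2212371826172), 15.828120231628418)
blue long extents ((635.3659057617188, -152.450927734375), (50.75259780883789, 95.78084564208984), 15.957737922668457)
small side [ 635.32747486 -152.9918898 ]
```

```bash
python3 -c "
from station import manip
print(manip.close_job())"
```

```text
the job is handed in; nothing more can be done
None
```

Both bats are loaded and the job is handed in at about 50 s; I can't see the verdict. The order was long tile, ring, small tile on the square bat, then saucer and cup on the round bat. I lowered each piece to a light contact of about 4–6 N before letting go.

- **Square bat:** The wrist camera put the long tile within about 0.2 mm of the bat's centre, with its sides parallel. When I set them down, the ring and small tile agreed with their supports to about 0.5 mm. After release, the ring and small tile looked centred.
- **Round bat:** The fitted centres of saucer and bat agreed to about 0.1 mm. The cup stands upright in the saucer, about 1 mm off its centre.
- **Jars:** The three jar caps moved at most 0.2 px in the top view, which is measurement noise. At hand-in the arm was clear of everything.
- **Disagreements:** The top and wrist cameras differed by about 2 mm in absolute position, so I used the wrist camera's relative measurements. The top view alone suggests the stack is 1–2 mm off the bat's centre, but that mask includes the bat's sides. Its centres for the two tiles differ by about 1.3 mm. One circle fit on the cup rim was clearly wrong, so I replaced it with edge readings taken by eye.

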